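# Load the burn-in drawer from the covered pile of module carriers

## Task

Pull the burn-in chamber's drawer fully open, lift the white cover off the pile of black module carriers and park it flat on the red mat, then put every carrier on the table, from the pile and standing by itself, level into the drawer's two bays, flat on the bay floor or nested on another carrier, no more than two high. Then push the drawer fully shut, and put the cover back, properly seated, on the empty grey stacking base where the pile stood. Do not tip the carriers over, and leave everything else on the table as it is.

Things in the scene. Friction and masses are not known exactly. Their poses are not given: they have to be found in the camera images.
- drawer (a joint): drawer of the white burn-in chamber, opening in m: 0 fully shut, 0.170 fully open (end stop); slides along the chamber's own -x (towards the robot), stays where left (about 2 N friction). Starts slightly ajar
- chamber: low white bench burn-in chamber, fixed, 210 deep (x) by 400 wide (y) by 150 mm high; origin on the table under the middle of its front face, x pointing into it, away from the robot, z up. Its drawer slides in under an upper edge 135 mm above the table
- handle (a point): middle of the dark bar handle on the drawer (moves with it): bar 12 by 12 mm in section, 160 long along y, 110 mm above the table, its centre 40 mm in front of the drawer's front panel, 34 mm clear between bar and panel; stays at its ends, 75 mm from the middle; axes as the chamber's. Panel 398 mm wide, top edge 125 mm above the table
- bay_left (a point): centre of the floor of the drawer's left (+y) bay, 18 mm above the table, axes as the chamber's, moves with the drawer: 110 mm in front of the chamber's face when fully open. Bay 120 (x) by 176 (y) mm inside, walls 55 mm high, front panel 107 mm above the floor. A carrier fits with its y along the bay's y (10 mm play in x, 8 in y, each side); room for two nested
- bay_right (a point): the same for the right (-y) bay, its centre 182 mm from the left one's
- base: grey stacking base, fixed on the table, 100 (x) by 160 (y) mm, a shallow tray with a 4 mm thick rim 14 mm high; origin: centre of the underside. A carrier or the cover seated on it (y along y, either way round) has its origin 9 mm above the base's
- carrier1: loaded carrier, bottom of the pile: black open tray 100 (x) by 160 (y) by 50 mm high, 0.3 kg, with rows of small blue-tabbed metal modules fixed along its short end walls. Origin: centre of the underside, z up. Across its middle an orange grip rib along x, wall to wall, 16 mm thick in y, top 43 mm above the origin, 53 mm free either side: pinch across y from above, 33 mm above the origin
- carrier2: like carrier1, starts nested on carrier1, under the cover. Each carrier's lowest 5 mm is a foot 8 mm smaller all round than the outline, which drops inside the 4 mm rim of the carrier or base below with 4 mm play each way, either way round: nested origins lie 45 mm apart in height. A carrier's inner floor is 8 mm above its origin
- carrier3: like carrier1, starts alone on the table (may be absent)
- carrier4: like carrier1, starts alone on the table (may be absent)
- cover: white dust cover on the pile: plate 100 (x) by 160 (y) mm, top 9 mm above the origin (centre of the underside), with the carriers' 5 mm nesting foot, and an upright yellow grip fin 64 mm long along x, 16 mm thick in y, top 45 mm above the origin: pinch across y, 32 mm above the origin. 0.18 kg. Starts nested on carrier2, origin 45 mm above carrier2's
- mat_mid (a point): centre of the top of the red mat, 130 (x) by 190 (y) mm, 2 mm thick, fixed flat on the table
- bottle: bystander: white bottle with a red cap, 60 mm across, 130 mm high; origin at the centre of its underside
- mouse: bystander: grey computer mouse, 100 by 60 by 28 mm; origin under its centre
- meter: bystander: yellow hand meter, 150 by 80 by 35 mm; origin under its centre
- reel: bystander: orange reel, 100 mm across, 20 mm high; origin under its centre
- partsbin: bystander: blue open bin, 80 by 120 by 50 mm; origin under its centre
- driver: bystander: screwdriver lying on the table

How it is judged (in metres and radians):
On the way, in this order (a step that is already met when the one before it is completed fails the run):
1. the drawer is pulled open by at least 155 mm and the cover lies flat on the red mat, let go (value of joint drawer above 0.155 m and horizontal distance between cover and mat_mid below 0.05 m and angle between cover's own z axis and vertical below 0.08 rad and z of cover in the frame of mat_mid below 0.008 m and contact force between cover and the fingers below 0.2 N), for 0.2 s.
2. every carrier is in the drawer, upright in a bay (((x of carrier1 in the frame of bay_left between -0.016 and 0.016 m and y of carrier1 in the frame of bay_left between -0.016 and 0.016 m and z of carrier1 in the frame of bay_left between -0.004 and 0.05 m) or (x of carrier1 in the frame of bay_right between -0.016 and 0.016 m and y of carrier1 in the frame of bay_right between -0.016 and 0.016 m and z of carrier1 in the frame of bay_right between -0.004 and 0.05 m)) and angle between each of carrier1, carrier2, carrier3, carrier4's own z axis and vertical below 0.08 rad and linear speed of each of carrier1, carrier2, carrier3, carrier4 below 0.03 m/s and ((x of carrier2 in the frame of bay_left between -0.016 and 0.016 m and y of carrier2 in the frame of bay_left between -0.016 and 0.016 m and z of carrier2 in the frame of bay_left between -0.004 and 0.05 m) or (x of carrier2 in the frame of bay_right between -0.016 and 0.016 m and y of carrier2 in the frame of bay_right between -0.016 and 0.016 m and z of carrier2 in the frame of bay_right between -0.004 and 0.05 m)) and ((x of carrier3 in the frame of bay_left between -0.016 and 0.016 m and y of carrier3 in the frame of bay_left between -0.016 and 0.016 m and z of carrier3 in the frame of bay_left between -0.004 and 0.05 m) or (x of carrier3 in the frame of bay_right between -0.016 and 0.016 m and y of carrier3 in the frame of bay_right between -0.016 and 0.016 m and z of carrier3 in the frame of bay_right between -0.004 and 0.05 m)) and ((x of carrier4 in the frame of bay_left between -0.016 and 0.016 m and y of carrier4 in the frame of bay_left between -0.016 and 0.016 m and z of carrier4 in the frame of bay_left between -0.004 and 0.05 m) or (x of carrier4 in the frame of bay_right between -0.016 and 0.016 m and y of carrier4 in the frame of bay_right between -0.016 and 0.016 m and z of carrier4 in the frame of bay_right between -0.004 and 0.05 m))), for 0.2 s.
3. the drawer is pushed shut (value of joint drawer below 0.008 m), for 0.2 s.
At the end, for the whole second after the job is handed in: drawer shut within 8 mm; every carrier present lies in a bay (within 16 mm of its centre in x and y, at most two high, tilt under 0.08 rad); cover seated on the base (within 10 mm, 0.15 rad either way round, tilt under 0.06 rad, origin under 13 mm above the base's); all at rest (all of step 2 and value of joint drawer below 0.008 m and horizontal distance between cover and base below 0.01 m and angle between cover's own z axis and vertical below 0.06 rad and z of cover in the frame of base below 0.013 m and angle between the x axis of cover and the x axis of base, either way round below 0.15 rad and linear speed of cover below 0.03 m/s); the robot touches nothing.
It fails at once if a carrier is tipped by more than 0.8 rad (angle between any of carrier1, carrier2, carrier3, carrier4's own z axis and vertical above 0.8 rad).
It fails at once if a bystander is shoved by more than 50 mm (distance of any of bottle, mouse, meter, reel, partsbin, driver from where it was at the start of the episode above 0.05 m).
Of carrier3, carrier4 only 1 to 2 are there at a start; the rules pass over those that are not, and their reading is None.
At some moment in a run one of carrier3, carrier4, cover may be knocked a few centimetres aside while the robot is not near it.
It also fails if it takes over 210 s, if anything falls off the work surface, if the arm or the gripper's body presses on something with over 40 N, if the wrist force passes 120 N, or if a joint passes its speed limit or range.

## Robot

A 7-joint arm with a two-finger parallel gripper is mounted at the origin on the work surface. World frame = base frame: x ahead of the robot, y to its left, z up, the work surface at z = 0. Lengths are in m, angles in degrees, forces in N, time in s.
With the tool pointing down it reaches from about 0.4 to 0.85 m from the base axis. Payload 6.9 kg.
Tool frame: the origin (TCP) lies midway between the tips of the shut fingers; the grasp point (between the pads) lies 19 mm behind it; y points along the fingers, z is the direction in which the jaws open and shut, and the axes are right-handed (so a half turn about y gives the same grasp; the last joint's range is limited). The gripper opens to 85 mm and grips with 20 to 120 N. Pads are 22 mm wide; open, the fingers measure 114 mm over their backs; the gripper's body (76 mm by 85 mm) begins 54 mm behind the grasp point. The pads swing forward as they close: fully open they stand 13 mm farther back than shut.
Start: joints at [81.618, 29.078, -13.613, 85.955, 7.202, 65.827, -8.869], TCP at [0.156, -0.605, 0.2] pointing down, gripper open.
Joint ranges: [-176.47, 176.47], [-13.61, 117.27], [-81.72, 77.17], [0.22, 143.17], [-87.28, 267.28], [10, 112.55], [-165.47, 165.47]. Speed limits (degrees/s): [136.94, 136.94, 180, 180, 180, 180, 180].

## Interface

Orientations are given as a 3x3 rotation matrix whose columns are the frame's x, y, z axes.
In Python, from bench import robot gives the robot as it stands. The module is installed in compiled form; this text tells all that it offers.
- The arm moves only by the tool play_rows, never from a script. Its argument "series" is a list of rows, each a list of 6 numbers: the shift along the tool's x, y, z in units of 0.1 m (1.0 is 0.1 m), then the turn, a rotation vector about the tool's x, y, z in units of 180 degrees (1.0 is 180 degrees). A call has 1 to 8 rows; each row is the pose to reach, as a shift and turn from the pose commanded when the call began, along the tool's axes at that moment, turning the shorter way round; what a row does not reach only later rows make up. A row lasts 1/8 s, in which the tool goes at most 62.5 mm and 10.7 degrees, less where a joint would pass 70% of its speed; a pose out of reach is approached as far as the arm can. A call with a number of a shift or a turn outside -1 to 1 is refused whole. A call with a gripper value outside its range is refused whole. "fingers" is the finger opening in mm, from 0 to 85.4, set as the call begins (left out, the last holds). The fingers move at their own pace and stop on an object; the grip force is fixed at half the most. Time passes only in rows, so rows that repeat a pose let the fingers close. It gives the time, the measured TCP pose, the force and the opening at its end, in the units of the state.
- robot.state(): the state, without advancing time (a new reading comes with each control period).
- robot.snapshot(name): name is "scene" or "top" or "wrist"; returns the picture (480x640x3 uint8, red, green, blue); there is no depth.
- robot.get_calibration(name): a dict with "intrinsics" (3x3 intrinsics, pixels), "k1" (the pictures are not rectified: a ray, as slopes to the right and down, at radius r is drawn at 1 + k1 r^2 times it, then the intrinsics apply), "rvec" (rotation vector, rad) and "tvec" (3), from world to camera coordinates, as OpenCV has them. Camera axes: x right, y down, z forward; pixel columns grow to the right and rows downward; lengths in m; the calibration is good to about 2 mm. A picture is of the moment at which its call begins: read the wrist's pose just before it. get_calibration takes no time and is no camera call; for the wrist camera it gives the pose at the moment of the call.
- robot.sign_off(): hands the job in, once; it reports no verdict.
The state is a dict: "clock": time; "joint_positions": joint angles; "qvel": joint speeds; "joint_efforts": joint torques, N m; "tcp_pos": TCP position; "eef_rot": TCP orientation; "wrist_force": force on the tool from outside, world axes, zero at the start; "moment": the same for the moment, N m; "finger_gap": finger opening in m.
Only numpy, scipy, OpenCV 4.12 (cv2) and the standard library are available. Lean on these libraries where they do the work, as an engineer would, in place of code of your own. Each camera call takes 0.05 s, during which the arm holds its last target. There are 200 camera calls.

## Working session

There is one attempt and no reset: what is moved stays moved. The work goes in short steps, Python scripts to look and compute and a tool call to move; the robot and the scene stay as the last step left them, time stands still between calls to the robot, and variables do not carry over. Pictures are saved under pics/ and viewed, about 12 in all and at most 16, crops included, and the job is handed in when it is done.

Besides the shell and the picture viewer there is one more tool, called after "Call:" by a JSON object that holds its "op" and its "data". play_rows: Moves the arm, as the interface text tells. Its arguments: {"type":"object","properties":{"series":{"type":"array"},"fingers":{"type":"number"}},"required":["series"]}

```bash
mkdir -p pics; python3 - <<'E'
from bench import robot
import cv2
s=robot.state()
for k,v in s.items(): print(k,v)
for n in("scene","top"):
    c=robot.get_calibration(n);print(n,c)
    cv2.imwrite(f"pics/{n}0.png",robot.snapshot(n)[:,:,::-1])
E
```

```text
clock 0.0
joint_positions [ 81.61837967  29.12500668 -13.60892666  86.00855046   7.20093286
  65.82534346  -8.86916163]
qvel [ 0.06136079  0.05447075  0.07385719 -0.02243875 -0.03048911 -0.02637014
 -0.14655303]
joint_efforts [-4.18000245e-04 -6.20593929e+01 -2.18729809e+00 -2.49647856e+01
  1.27196952e-02  1.16557663e-02  1.40605437e-05]
tcp_pos [ 0.15550242 -0.60478075  0.19913627]
eef_rot [[-9.68466479e-01 -4.49467224e-04  2.49143487e-01]
 [-2.49143892e-01  1.69097026e-03 -9.68465003e-01]
 [ 1.39990479e-05 -9.99998469e-01 -1.74963003e-03]]
wrist_force [ 0.06281617 -0.32504289 -1.15589513]
moment [ 0.03405951 -0.01583457 -0.03111257]
finger_gap 0.08516662138074982
scene {'intrinsics': array([[588.59109035,   0.        , 311.26124793],
       [  0.        , 588.59109035, 246.56113226],
       [  0.        ,   0.        ,   1.        ]]), 'k1': -0.13837446507199375, 'rvec': array([ 1.19346148,  2.5255047 , -0.77451403]), 'tvec': array([ 0.29120515, -0.34723453,  1.69173936])}
top {'intrinsics': array([[607.08478284,   0.        , 316.29576504],
       [  0.        , 607.08478284, 245.12584749],
       [  0.        ,   0.        ,   1.        ]]), 'k1': 0.011977446400797911, 'rvec': array([ 2.1236148 , -2.13661951,  0.21437119]), 'tvec': array([0.06360839, 0.55963028, 1.625825  ])}
```

View pics/top0.png

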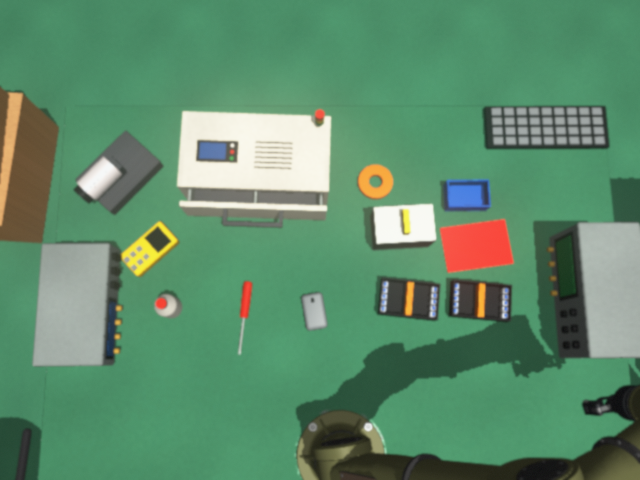

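View pics/scene0.png

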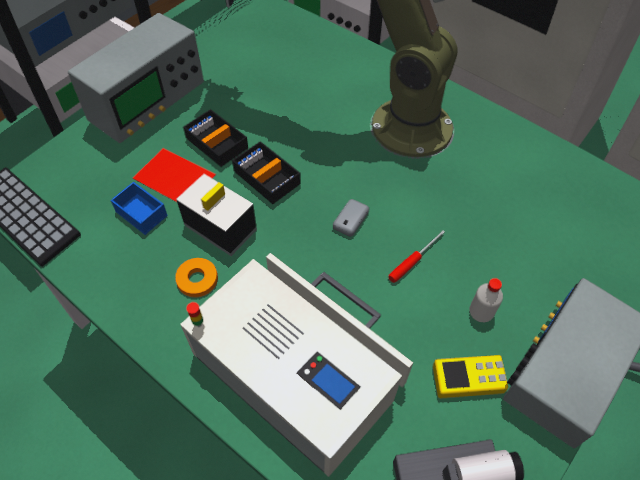

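```bash
cat > h.py <<'E'
import cv2, numpy as np
from bench import robot
np.set_printoptions(precision=4,suppress=True)
def ray(cal,px,z):
    """pixels -> world points on the plane at height z"""
    d=np.array([cal['k1'],0,0,0,0],float)
    u=cv2.undistortPoints(np.array(px,float).reshape(-1,1,2),cal['intrinsics'],d).reshape(-1,2)
    R=cv2.Rodrigues(np.array(cal['rvec']))[0]; t=np.array(cal['tvec']).ravel()
    C=-R.T@t; D=np.c_[u,np.ones(len(u))]@R
    return C+D*((z-C[2])/D[:,2])[:,None]
def proj(cal,P):
    d=np.array([cal['k1'],0,0,0,0],float)
    return cv2.projectPoints(np.array(P,float).reshape(-1,3),np.array(cal['rvec']),np.array(cal['tvec']),cal['intrinsics'],d)[0].reshape(-1,2)
H={'orange':((8,150,120),(18,255,255)),'yellow':((22,130,120),(33,255,255)),'red':((0,150,120),(6,255,255))}
def blobs(img,col,amin=60):
    hsv=cv2.cvtColor(img,cv2.COLOR_RGB2HSV); lo,hi=H[col]
    m=cv2.inRange(hsv,lo,hi)
    if col=='red': m|=cv2.inRange(hsv,(175,150,120),(180,255,255))
    cs=cv2.findContours(m,cv2.RETR_EXTERNAL,cv2.CHAIN_APPROX_NONE)[0]
    return sorted([c for c in cs if cv2.contourArea(c)>amin],key=cv2.contourArea,reverse=True)
def rect(cal,c,z):
    """metric min-area rectangle of a contour lying at height z: centre, (long,short), angle of long axis deg"""
    P=ray(cal,c.reshape(-1,2),z)[:,:2]
    (cx,cy),(a,b),an=cv2.minAreaRect((P*1000).astype(np.float32))
    if a<b: a,b,an=b,a,an+90
    return np.array([cx,cy])/1000,(round(a),round(b)),(an+90)%180-90
E
python3 - <<'E'
from h import *
for n in("top","scene"):
    cal=robot.get_calibration(n); img=cv2.imread(f"pics/{n}0.png")[:,:,::-1].copy()
    for col,z in(('orange',.043),('yellow',.144),('red',.002)):
        for c in blobs(img,col): print(n,col,cv2.boundingRect(c),*rect(cal,c,z))
cal=robot.get_calibration("top")
g=cv2.imread("pics/top0.png")
cv2.imwrite("pics/crop1.png",cv2.resize(g[95:245,165:345],None,fx=4.4,fy=4,interpolation=cv2.INTER_CUBIC))
E
```

```text
top orange (358, 165, 35, 34) [ 0.7457 -0.1077] (97, 96) 62.25312423706055
top orange (477, 283, 9, 35) [ 0.4068 -0.3903] (95, 21) -5.867835998535156
top orange (405, 281, 9, 35) [ 0.413  -0.1927] (94, 21) -6.072929382324219
top yellow (121, 221, 58, 55) [0.5361 0.4961] (141, 80) -47.161251068115234
top yellow (402, 210, 8, 24) [ 0.6051 -0.174 ] (62, 15) 3.1552319526672363
top red (440, 220, 73, 52) [ 0.567  -0.3967] (189, 130) -82.54815673828125
top red (240, 282, 12, 36) [0.4164 0.2584] (98, 22) -5.5828704833984375
top red (156, 298, 10, 10) [0.4088 0.4946] (25, 25) 2.242443561553955
scene orange (176, 258, 41, 36) [ 0.7615 -0.0979] (97, 94) 44.62058639526367
scene orange (252, 158, 29, 21) [ 0.4112 -0.1935] (88, 19) -6.5094757080078125
scene orange (202, 124, 27, 19) [ 0.4046 -0.3911] (87, 17) -5.578392028808594
scene yellow (435, 355, 73, 39) [0.6141 0.531 ] (135, 72) -47.30001449584961
scene yellow (201, 182, 22, 20) [ 0.6092 -0.1756] (65, 16) 5.006369113922119
scene red (133, 148, 82, 54) [ 0.5671 -0.3986] (189, 131) -82.63189172744751
scene red (389, 251, 33, 29) [0.4038 0.2532] (101, 24) -6.749900817871094
scene red (489, 278, 13, 12) [0.3106 0.452 ] (30, 29) -7.0999298095703125
scene red (187, 302, 12, 12) [ 0.8159 -0.0639] (30, 26) 45.437652587890625
```

View pics/crop1.png

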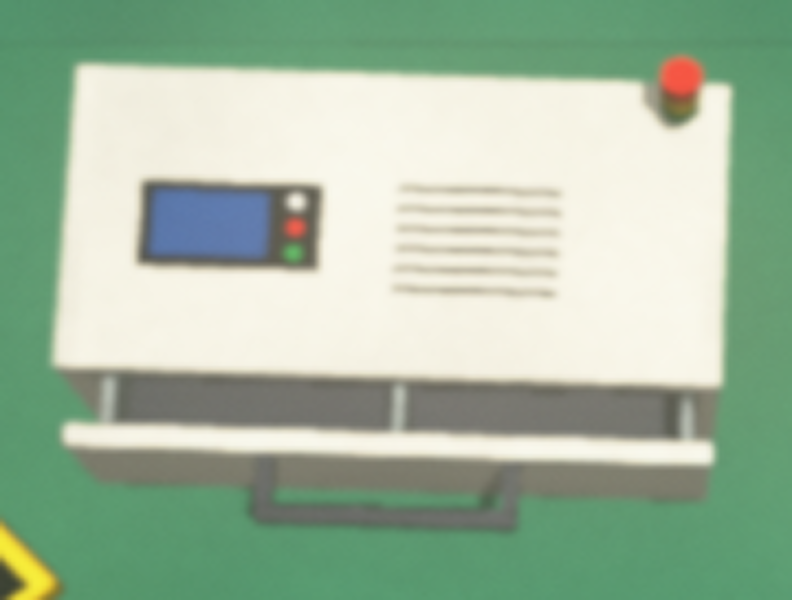

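```bash
python3 - <<'E'
from h import *
cal=robot.get_calibration("top")
q=lambda L:[(164.5+(x+.5)/4.4,94.5+(y+.5)/4) for x,y in L]
F=ray(cal,q([(55,366),(722,386),(77,65),(731,86)]),.15)
print(F, np.linalg.norm(F[0]-F[1]))
m=(F[0]+F[1])/2; d=F[0]-F[1]; yaw=np.degrees(np.arctan2(-d[0],d[1])); print("chamber",m,yaw)
P=ray(cal,q([(62,440),(713,462)]),.125);print("panel top front",P,P.mean(0))
B=ray(cal,q([(250,515),(517,523),(385,517)]),.116);print("bar",B,np.linalg.norm(B[0]-B[1]))
E
```

```text
[[0.7016 0.4276 0.15  ]
 [0.6866 0.0278 0.15  ]
 [0.9121 0.4213 0.15  ]
 [0.8967 0.0199 0.15  ]] 0.40004232828407993
chamber [0.6941 0.2277 0.15  ] -2.1429189602713405
panel top front [[0.6578 0.4271 0.125 ]
 [0.6412 0.0329 0.125 ]] [0.6495 0.23   0.125 ]
bar [[0.6082 0.3138 0.116 ]
 [0.602  0.152  0.116 ]
 [0.6065 0.2321 0.116 ]] 0.16185949917448375
```

```bash
cat >> h.py <<'E'
def plan(wps,step=.05,s=None):
    """wps: (x,y,z,psi deg of tool z axis) tool down; prints per call: n rows, final row"""
    s=s or robot.state(); p=np.array(s['tcp_pos']); R=np.array(s['eef_rot'])
    from scipy.spatial.transform import Rotation as Ro
    print('from',p,'psi',np.degrees(np.arctan2(R[1,2],R[0,2])),'gap',s['finger_gap'],'t',s['clock'],'F',s['wrist_force'])
    for w in wps:
        t=np.array(w[:3],float); a=np.radians(w[3]); zt=np.array([np.cos(a),np.sin(a),0]); yt=np.array([0,0,-1.])
        Rt=np.c_[np.cross(yt,zt),yt,zt]
        n=1
        while True:
            sh=R.T@(t-p)/n; rv=Ro.from_matrix(R.T@Rt).as_rotvec()/n
            if abs(sh).max()<=.1001: break
            n+=1
        for i in range(n):
            sh=R.T@(t-p)/(n-i); rv=Ro.from_matrix(R.T@Rt).as_rotvec()/(n-i)
            row=np.round(np.r_[np.clip(sh/.1,-1,1),rv/np.pi],3)
            rows=max(1,int(np.ceil(np.linalg.norm(sh)/step)),int(np.ceil(np.degrees(np.linalg.norm(rv))/10.5)))
            print(rows,'rows',row.tolist())
            p=p+R@row[:3]*.1; R=R@Ro.from_rotvec(row[3:]*np.pi).as_matrix()
        print('  ->',p)
E
python3 - <<'E'
from h import *
plan([(.42,-.3,.25,-40),(.55,.05,.25,-2.1),(.606,.231,.2,-2.1),(.606,.231,.091,-2.1)])
E
```

```text
from [ 0.1555 -0.6049  0.1992] psi -75.57096149875314 gap 0.08549646983298514 t 0.1 F [ 0.1733 -0.1514  0.6511]
3 rows [-0.83, -0.126, -0.574, 0.0, -0.049, -0.0]
3 rows [-0.908, -0.126, -0.439, 0.0, -0.05, -0.0]
3 rows [-0.966, -0.126, -0.292, 0.0, -0.049, -0.0]
3 rows [-1.0, -0.126, -0.14, 0.0, -0.05, -0.0]
  -> [ 0.42 -0.3   0.25]
2 rows [-0.879, 0.001, -0.312, 0.0, -0.053, -0.0]
2 rows [-0.919, 0.001, -0.163, 0.0, -0.052, -0.0]
2 rows [-0.934, 0.001, -0.011, 0.0, -0.053, -0.0]
2 rows [-0.922, 0.001, 0.145, 0.0, -0.052, -0.0]
  -> [0.55 0.05 0.25]
2 rows [-0.914, 0.251, 0.246, 0.0, -0.0, -0.0]
2 rows [-0.915, 0.252, 0.246, 0.0, -0.0, -0.0]
  -> [0.606 0.231 0.2  ]
2 rows [0.001, 0.545, 0.0, 0.0, -0.0, -0.0]
2 rows [0.001, 0.545, 0.001, 0.0, -0.0, -0.0]
  -> [0.606 0.231 0.091]
```

Call:
{"op": "play_rows", "data": {"series": [[-0.42,-0.06,-0.29,0,-0.025,0],[-0.83,-0.126,-0.574,0,-0.049,0],[-0.83,-0.126,-0.574,0,-0.049,0]], "fingers": 34}}

```text
clock: 0.48
tcp_pos: [0.2258, -0.5259, 0.2133]
eef_rot: [[-0.916, 0.002, 0.402], [-0.402, 0.001, -0.916], [-0.002, -1.0, 0.0]]
wrist_force: [-0.3, -0.6, -0.1]
finger_gap: 0.0342
```

Call:
{"op": "play_rows", "data": {"series": [[-0.45,-0.06,-0.22,0,-0.025,0],[-0.908,-0.126,-0.439,0,-0.05,0]]}}

```text
clock: 0.72
tcp_pos: [0.2876, -0.4526, 0.2248]
eef_rot: [[-0.846, -0.001, 0.533], [-0.533, 0.0, -0.846], [0.0, -1.0, -0.001]]
wrist_force: [0.5, -0.6, 0.5]
finger_gap: 0.0342
```

Call:
{"op": "play_rows", "data": {"series": [[-0.48,-0.06,-0.15,0,-0.025,0],[-0.966,-0.126,-0.292,0,-0.049,0]]}}

```text
clock: 0.98
tcp_pos: [0.3542, -0.3761, 0.2377]
eef_rot: [[-0.753, -0.001, 0.657], [-0.657, 0.0, -0.753], [0.0, -1.0, -0.0]]
wrist_force: [0.1, -1.1, 0.1]
finger_gap: 0.034
```

Call:
{"op": "play_rows", "data": {"series": [[-0.5,-0.06,-0.07,0,-0.025,0],[-1.0,-0.126,-0.14,0,-0.05,0]]}}

```text
clock: 1.23
tcp_pos: [0.4206, -0.2999, 0.2503]
eef_rot: [[-0.641, -0.0, 0.767], [-0.767, -0.0, -0.641], [0.0, -1.0, -0.0]]
wrist_force: [0.8, -0.4, -0.5]
finger_gap: 0.0341
```

Call:
{"op": "play_rows", "data": {"series": [[-0.44,0,-0.16,0,-0.026,0],[-0.879,0.001,-0.312,0,-0.053,0]]}}

```text
clock: 1.48
tcp_pos: [0.453, -0.2123, 0.25]
eef_rot: [[-0.505, -0.0, 0.863], [-0.863, 0.0, -0.505], [0.0, -1.0, -0.0]]
wrist_force: [0.4, 0.3, -0.7]
finger_gap: 0.0344
```

Call:
{"op": "play_rows", "data": {"series": [[-0.46,0,-0.08,0,-0.026,0],[-0.919,0.001,-0.163,0,-0.052,0]]}}

```text
clock: 1.72
tcp_pos: [0.4854, -0.125, 0.2499]
eef_rot: [[-0.358, -0.0, 0.934], [-0.934, -0.0, -0.358], [0.0, -1.0, -0.0]]
wrist_force: [0.7, 0.1, -0.8]
finger_gap: 0.0337
```

Call:
{"op": "play_rows", "data": {"series": [[-0.47,0,0,0,-0.026,0],[-0.934,0.001,-0.011,0,-0.053,0]]}}

```text
clock: 1.98
tcp_pos: [0.5181, -0.0375, 0.2498]
eef_rot: [[-0.199, -0.0, 0.98], [-0.98, -0.0, -0.199], [0.0, -1.0, -0.0]]
wrist_force: [-0.2, 0.0, -0.1]
finger_gap: 0.0337
```

Call:
{"op": "play_rows", "data": {"series": [[-0.46,0,0.07,0,-0.026,0],[-0.922,0.001,0.145,0,-0.052,0]]}}

```text
clock: 2.22
tcp_pos: [0.5509, 0.0499, 0.2496]
eef_rot: [[-0.037, -0.0, 0.999], [-0.999, -0.0, -0.037], [0.0, -1.0, -0.0]]
wrist_force: [0.2, -0.3, 0.5]
finger_gap: 0.0344
```

Call:
{"op": "play_rows", "data": {"series": [[-0.46,0.12,0.12,0,0,0],[-0.914,0.251,0.246,0,0,0]]}}

```text
clock: 2.48
tcp_pos: [0.5791, 0.1403, 0.2241]
eef_rot: [[-0.039, -0.0, 0.999], [-0.999, -0.001, -0.039], [0.001, -1.0, -0.0]]
wrist_force: [0.7, 0.4, -0.4]
finger_gap: 0.0336
```

Call:
{"op": "play_rows", "data": {"series": [[-0.46,0.12,0.12,0,0,0],[-0.915,0.252,0.246,0,0,0],[-0.915,0.252,0.246,0,0,0]]}}

```text
clock: 2.85
tcp_pos: [0.6054, 0.2343, 0.1974]
eef_rot: [[-0.033, -0.003, 0.999], [-0.999, 0.001, -0.033], [-0.001, -1.0, -0.003]]
wrist_force: [-0.5, -0.5, -1.0]
finger_gap: 0.0341
```

```bash
python3 - <<'E'
from h import *
plan([(.606,.231,.091,-2.1)])
c=robot.get_calibration("wrist"); im=robot.snapshot("wrist"); cv2.imwrite("pics/w1.png",im[:,:,::-1])
print(c, -cv2.Rodrigues(c['rvec'])[0].T@c['tvec'], proj(c,[[.606,.231,.116]]))
E
```

```text
from [0.6054 0.2343 0.1974] psi -1.8872193296412807 gap 0.03408129582445221 t 2.85 F [-0.4599 -0.5196 -0.9545]
2 rows [0.017, 0.532, 0.005, 0.001, 0.001, -0.0]
2 rows [0.017, 0.532, 0.004, 0.0, 0.0, -0.0]
  -> [0.606 0.231 0.091]
{'intrinsics': array([[397.7015,   0.    , 316.8104],
       [  0.    , 397.7015, 235.6744],
       [  0.    ,   0.    ,   1.    ]]), 'k1': -0.03558874834040605, 'rvec': array([-2.8108,  0.0462,  0.0126]), 'tvec': array([-0.5965,  0.1985,  0.4629])} [0.6087 0.3178 0.3715] [[318.3258 234.6038]]
```

View pics/w1.png

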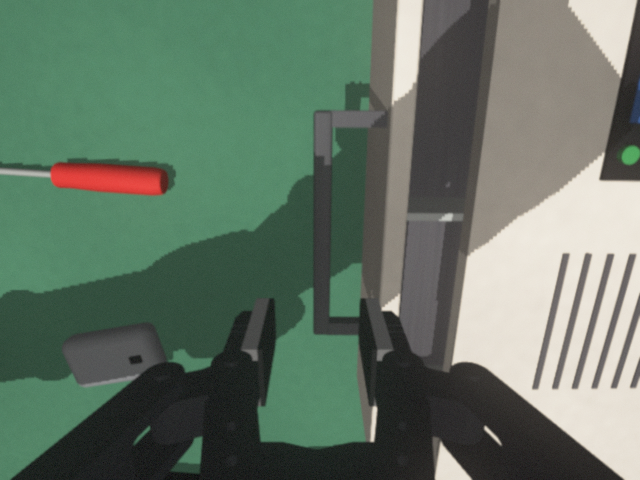

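Call:
{"op": "play_rows", "data": {"series": [[-0.01,0.26,0.03,0,0,0],[-0.01,0.53,0.03,0,0,0]]}}

```text
clock: 3.15
tcp_pos: [0.6103, 0.2292, 0.1463]
eef_rot: [[-0.04, 0.001, 0.999], [-0.999, -0.001, -0.04], [0.001, -1.0, 0.001]]
wrist_force: [0.1, -0.5, -0.8]
finger_gap: 0.0339
```

Call:
{"op": "play_rows", "data": {"series": [[0,0.26,0,0,0,0],[0,0.53,0,0,0,0],[0,0.53,0,0,0,0]]}}

```text
clock: 3.52
tcp_pos: [0.6087, 0.2284, 0.0919]
eef_rot: [[-0.04, -0.003, 0.999], [-0.999, -0.003, -0.04], [0.003, -1.0, -0.003]]
wrist_force: [-0.4, -0.4, 0.2]
finger_gap: 0.034
```

Call:
{"op": "play_rows", "data": {"series": [[0,0,0,0,0,0],[0,0,0,0,0,0],[0,0,0,0,0,0]], "fingers": 0}}

```text
clock: 3.9
tcp_pos: [0.6097, 0.2316, 0.0947]
eef_rot: [[-0.037, 0.001, 0.999], [-0.999, 0.0, -0.037], [-0.0, -1.0, 0.001]]
wrist_force: [-0.1, -0.1, -0.4]
finger_gap: -0.0001
```

```bash
python3 - <<'E'
from h import *
print(robot.state()['tcp_pos'],robot.state()['finger_gap'],robot.state()['wrist_force'])
c=robot.get_calibration("wrist"); im=robot.snapshot("wrist"); im2=robot.snapshot("scene")
cv2.imwrite("pics/w2.png",np.vstack([cv2.resize(im,(480,360)),cv2.resize(im2[180:420,220:540],(480,240*3//2))])[:600,:,::-1])
E
```

```text
[0.6097 0.2316 0.0947] -0.00010254154821026781 [-0.0623 -0.0716 -0.3986]
```

View pics/w2.png

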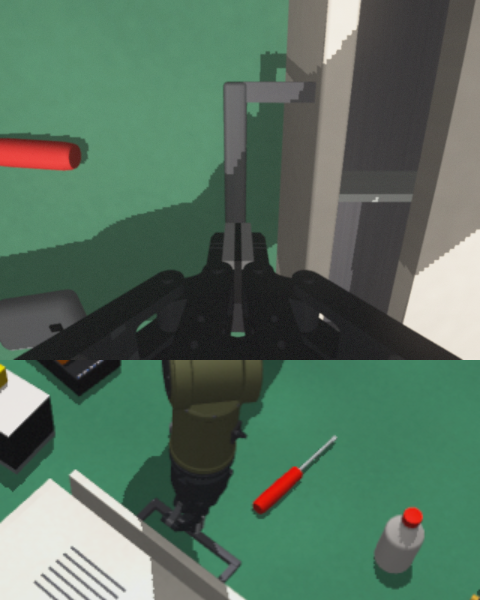

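```bash
python3 - <<'E'
from h import *
s=robot.state();c=robot.get_calibration("wrist")
t=np.array(s['tcp_pos']); R=np.array(s['eef_rot'])
print("TCP px(480 scale)",proj(c,[t,t-R[:,1]*.019,t-R[:,1]*.05])*.75)
print("bar far end outer corner at heights",[ray(c,[(225/.75,83/.75),(246/.75,83/.75)],z)[:, :2].round(4).tolist() for z in(.09,.104,.116,.125)])
cs=robot.get_calibration("scene"); print(proj(cs,[t,[.609,.231,.11]])) # scene crop
cv2.imwrite("pics/w3.png",cv2.resize(robot.snapshot("scene")[240:350,270:400],None,fx=5,fy=5,interpolation=cv2.INTER_CUBIC)[:,:,::-1])
E
```

```text
TCP px(480 scale) [[237.6288 211.908 ]
 [237.6334 226.1342]
 [237.6434 256.8467]]
bar far end outer corner at heights [[[0.6052, 0.3109], [0.6172, 0.3105]], [[0.6058, 0.3113], [0.6168, 0.3109]], [[0.6063, 0.3116], [0.6165, 0.3112]], [[0.6066, 0.3118], [0.6163, 0.3114]]]
[[348.7795 299.0404]
 [349.0497 295.2093]]
```

View pics/w3.png

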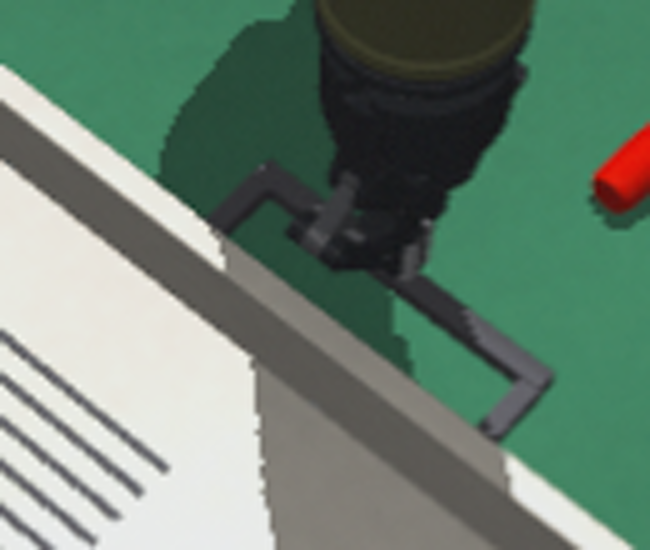

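Call:
{"op": "play_rows", "data": {"series": [[0,0,0,0,0,0],[0,0,0,0,0,0],[0,0.1,0,0,0,0],[0,0.18,0,0,0,0],[0,0.18,0,0,0,0]], "fingers": 36}}

```text
clock: 4.68
tcp_pos: [0.6086, 0.231, 0.0744]
eef_rot: [[-0.037, -0.002, 0.999], [-0.999, -0.001, -0.037], [0.001, -1.0, -0.002]]
wrist_force: [0.4, -0.9, 0.2]
finger_gap: 0.0358
```

Call:
{"op": "play_rows", "data": {"series": [[0,0,0,0,0,0],[0,0,0,0,0,0],[0,0,0,0,0,0]], "fingers": 0}}

```text
clock: 5.05
tcp_pos: [0.6093, 0.2316, 0.076]
eef_rot: [[-0.037, 0.0, 0.999], [-0.999, 0.0, -0.037], [-0.0, -1.0, 0.0]]
wrist_force: [-0.1, -0.3, 0.8]
finger_gap: 0.0096
```

Call:
{"op": "play_rows", "data": {"series": [[0,0,-0.15,0,0,0],[0,0,-0.35,0,0,0],[0,0,-0.55,0,0,0],[0,0,-0.75,0,0,0],[0,0,-0.9,0,0,0],[0,0,-1.0,0,0,0],[0,0,-1.0,0,0,0]]}}

```text
clock: 5.92
tcp_pos: [0.5083, 0.2354, 0.076]
eef_rot: [[-0.036, -0.001, 0.999], [-0.999, -0.0, -0.036], [0.0, -1.0, -0.001]]
wrist_force: [-2.5, 0.8, 3.9]
finger_gap: 0.0097
```

Call:
{"op": "play_rows", "data": {"series": [[0,0,-0.1,0,0,0],[0,0,-0.2,0,0,0],[0,0,-0.25,0,0,0],[0,0,-0.25,0,0,0]]}}

```text
clock: 6.42
tcp_pos: [0.4832, 0.2363, 0.0759]
eef_rot: [[-0.036, -0.001, 0.999], [-0.999, -0.0, -0.036], [0.0, -1.0, -0.001]]
wrist_force: [-2.1, 0.5, 5.9]
finger_gap: 0.0099
```

```bash
python3 - <<'E'
from h import *
s=robot.state();print(s['tcp_pos'],s['finger_gap'],s['wrist_force'])
g=robot.snapshot("top"); cv2.imwrite("pics/top1.png",g[:,:,::-1])
cv2.imwrite("pics/crop2.png",cv2.resize(g[100:330,165:365],None,fx=3,fy=2.6,interpolation=cv2.INTER_CUBIC)[:,:,::-1])
E
```

```text
[0.4832 0.2363 0.0759] 0.009948634633126245 [-2.0628  0.4846  5.9409]
```

View pics/crop2.png

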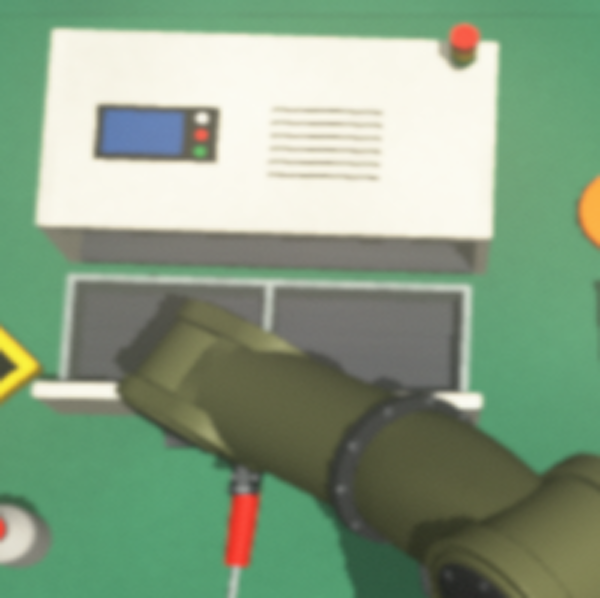

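Call:
{"op": "play_rows", "data": {"series": [[0,0,-0.05,0,0,0],[0,0,-0.1,0,0,0],[0,0,-0.1,0,0,0]]}}

```text
clock: 6.85
tcp_pos: [0.4735, 0.2367, 0.0759]
eef_rot: [[-0.037, -0.001, 0.999], [-0.999, -0.0, -0.037], [0.0, -1.0, -0.001]]
wrist_force: [-0.9, 0.5, 6.3]
finger_gap: 0.0097
```

Call:
{"op": "play_rows", "data": {"series": [[0,0,-0.05,0,0,0],[0,0,-0.05,0,0,0]]}}

```text
clock: 7.1
tcp_pos: [0.4705, 0.2369, 0.0759]
eef_rot: [[-0.038, 0.002, 0.999], [-0.999, 0.001, -0.038], [-0.001, -1.0, 0.002]]
wrist_force: [6.6, 1.0, 2.1]
finger_gap: 0.0099
```

Call:
{"op": "play_rows", "data": {"series": [[0,0,-0.05,0,0,0],[0,0,-0.05,0,0,0]]}}

```text
clock: 7.35
tcp_pos: [0.4706, 0.237, 0.076]
eef_rot: [[-0.04, 0.009, 0.999], [-0.999, 0.003, -0.04], [-0.004, -1.0, 0.009]]
wrist_force: [21.9, 1.8, -10.2]
finger_gap: 0.0099
```

Call:
{"op": "play_rows", "data": {"series": [[0,0,0.06,0,0,0],[0,0,0.06,0,0,0],[0,0,0.06,0,0,0],[0,0,0.06,0,0,0]], "fingers": 36}}

```text
clock: 7.85
tcp_pos: [0.4696, 0.2366, 0.0756]
eef_rot: [[-0.037, -0.001, 0.999], [-0.999, -0.0, -0.037], [0.0, -1.0, -0.001]]
wrist_force: [-0.2, -1.0, 0.2]
finger_gap: 0.036
```

Call:
{"op": "play_rows", "data": {"series": [[0,-0.45,0,0,0,0],[0,-0.9,0,0,0,0],[0,-0.9,0,0,0,0]]}}

```text
clock: 8.22
tcp_pos: [0.4715, 0.2381, 0.1688]
eef_rot: [[-0.037, 0.005, 0.999], [-0.999, 0.003, -0.037], [-0.003, -1.0, 0.005]]
wrist_force: [0.2, 0.3, -0.7]
finger_gap: 0.0362
```

```bash
python3 - <<'E'
from h import *
plan([(.49,.15,.27,-25),(.607,-.175,.27,-86)])
E
```

```text
from [0.4715 0.2381 0.1688] psi -2.123410515035088 gap 0.0361861679271818 t 8.225 F [ 0.1709  0.2749 -0.6665]
2 rows [0.435, -0.507, 0.111, -0.001, 0.064, -0.001]
2 rows [0.406, -0.505, 0.195, -0.001, 0.063, -0.0]
  -> [0.49 0.15 0.27]
3 rows [0.817, -0.002, 0.811, 0.0, 0.113, 0.0]
3 rows [0.485, -0.002, 1.0, 0.0, 0.113, 0.0]
3 rows [0.075, -0.001, 1.0, 0.0, 0.113, 0.0]
  -> [ 0.5992 -0.1577  0.27  ]
```

Call:
{"op": "play_rows", "data": {"series": [[0.22,-0.25,0.055,0,0.032,0],[0.435,-0.507,0.111,0,0.064,0]], "fingers": 60}}

```text
clock: 8.48
tcp_pos: [0.479, 0.1919, 0.2159]
eef_rot: [[-0.238, -0.002, 0.971], [-0.971, -0.001, -0.238], [0.001, -1.0, -0.002]]
wrist_force: [0.4, 0.1, -0.2]
finger_gap: 0.0601
```

Call:
{"op": "play_rows", "data": {"series": [[0.2,-0.25,0.1,0,0.032,0],[0.406,-0.505,0.195,0,0.063,0]]}}

```text
clock: 8.72
tcp_pos: [0.4886, 0.1477, 0.2666]
eef_rot: [[-0.425, -0.002, 0.905], [-0.905, -0.001, -0.425], [0.001, -1.0, -0.001]]
wrist_force: [0.0, 0.5, -0.0]
finger_gap: 0.0599
```

Call:
{"op": "play_rows", "data": {"series": [[0.27,0,0.27,0,0.038,0],[0.54,0,0.54,0,0.076,0],[0.817,0,0.811,0,0.113,0]]}}

```text
clock: 9.1
tcp_pos: [0.5278, 0.0391, 0.2659]
eef_rot: [[-0.714, -0.001, 0.7], [-0.7, -0.001, -0.714], [0.001, -1.0, -0.001]]
wrist_force: [-0.2, 0.7, 0.5]
finger_gap: 0.0599
```

Call:
{"op": "play_rows", "data": {"series": [[0.16,0,0.33,0,0.038,0],[0.32,0,0.66,0,0.076,0],[0.485,0,1.0,0,0.113,0]]}}

```text
clock: 9.48
tcp_pos: [0.5636, -0.0659, 0.2657]
eef_rot: [[-0.913, -0.002, 0.409], [-0.409, -0.0, -0.913], [0.002, -1.0, -0.001]]
wrist_force: [0.5, 0.1, 1.0]
finger_gap: 0.0602
```

Call:
{"op": "play_rows", "data": {"series": [[0.025,0,0.33,0,0.038,0],[0.05,0,0.66,0,0.076,0],[0.075,0,1.0,0,0.113,0],[0.075,0,1.0,0,0.113,0],[0.075,0,1.0,0,0.113,0]]}}

```text
clock: 10.1
tcp_pos: [0.5978, -0.1582, 0.2658]
eef_rot: [[-0.997, -0.002, 0.071], [-0.071, 0.001, -0.997], [0.002, -1.0, -0.001]]
wrist_force: [0.1, -0.4, -0.7]
finger_gap: 0.0599
```

```bash
cat >> h.py <<'E'
def look(name,cols,view=True):
    """wrist picture and metric rects of coloured blobs; cols: [(colour,z)]"""
    import time
    c=robot.get_calibration("wrist"); im=robot.snapshot("wrist")
    for col,z in cols:
        for b in blobs(im,col,300): print(col,cv2.boundingRect(b),*rect(c,b,z))
    cv2.imwrite(f"pics/{name}.png",im[:,:,::-1]); return c,im
E
python3 - <<'E'
from h import *
c,im=look("w4",[('yellow',.144),('red',.002)])
print(robot.state()['tcp_pos'])
E
```

```text
red (437, 159, 174, 116) [ 0.5677 -0.3969] (190, 130) -82.55252313613892
[ 0.5979 -0.1577  0.2662]
```

View pics/w4.png

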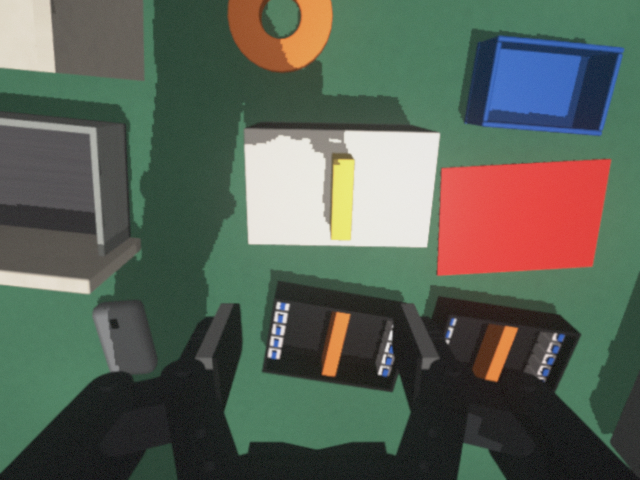

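```bash
sed -i "s/((22,130,120),(33,255,255))/((22,110,90),(36,255,255))/" h.py; python3 - <<'E'
from h import *
c=robot.get_calibration("wrist"); im=cv2.imread("pics/w4.png")[:,:,::-1].copy()
print(cv2.cvtColor(im,cv2.COLOR_RGB2HSV)[200,345])
for b in blobs(im,'yellow',300): print(cv2.boundingRect(b),*rect(c,b,.144))
P=ray(c,[(246,130),(438,132),(430,246),(248,246)],.108);print(P,P.mean(0))
# orange ribs
for b in blobs(im,'orange',300): print(cv2.boundingRect(b),*rect(c,b,.043))
E
```

```text
[ 29 124 234]
(331, 157, 23, 82) [ 0.6108 -0.1757] (63, 16) 3.2777719497680664
[[ 0.6539 -0.0961  0.108 ]
 [ 0.6636 -0.252   0.108 ]
 [ 0.5649 -0.2615  0.108 ]
 [ 0.5533 -0.0993  0.108 ]] [ 0.6089 -0.1772  0.108 ]
(228, 0, 104, 71) [ 0.7341 -0.1143] (93, 58) -86.13950777053833
(322, 312, 28, 65) [ 0.4113 -0.1924] (88, 18) -6.2872161865234375
(485, 326, 33, 56) [ 0.4118 -0.3904] (77, 17) -5.592765808105469
```

```bash
python3 - <<'E'
from h import *
plan([(.609,-.176,.17,-86.2),(.609,-.176,.112,-86.2)])
E
```

```text
from [ 0.5979 -0.1577  0.2662] psi -85.8787410650863 gap 0.06014030901814603 t 10.15 F [0.3111 1.167  0.1503]
2 rows [-0.099, 0.962, 0.192, 0.0, 0.002, 0.0]
  -> [ 0.609 -0.176  0.17 ]
2 rows [-0.0, 0.58, 0.0, 0.0, -0.0, 0.0]
  -> [ 0.609 -0.176  0.112]
```

Call:
{"op": "play_rows", "data": {"series": [[-0.099,0.4,0.192,0,0.002,0],[-0.099,0.8,0.192,0,0.002,0],[-0.099,0.962,0.192,0,0.002,0]], "fingers": 40}}

```text
clock: 10.52
tcp_pos: [0.6081, -0.1762, 0.1685]
eef_rot: [[-0.998, -0.004, 0.065], [-0.065, 0.001, -0.998], [0.004, -1.0, -0.002]]
wrist_force: [0.7, -0.8, 0.7]
finger_gap: 0.0401
```

Call:
{"op": "play_rows", "data": {"series": [[0,0.3,0,0,0,0],[0,0.58,0,0,0,0],[0,0.58,0,0,0,0],[0,0.58,0,0,0,0]]}}

```text
clock: 11.02
tcp_pos: [0.6105, -0.1771, 0.1144]
eef_rot: [[-0.998, 0.002, 0.064], [-0.064, -0.0, -0.998], [-0.002, -1.0, 0.0]]
wrist_force: [-0.1, 0.4, 0.9]
finger_gap: 0.0397
```

Call:
{"op": "play_rows", "data": {"series": [[0,0.06,0,0,0,0],[0,0.06,0,0,0,0]]}}

```text
clock: 11.28
tcp_pos: [0.6096, -0.1775, 0.107]
eef_rot: [[-0.998, 0.0, 0.063], [-0.063, -0.0, -0.998], [-0.0, -1.0, 0.0]]
wrist_force: [-0.4, -0.2, -0.2]
finger_gap: 0.0398
```

Call:
{"op": "play_rows", "data": {"series": [[0,0.04,0,0,0,0],[0,0.04,0,0,0,0]]}}

```text
clock: 11.52
tcp_pos: [0.6093, -0.1775, 0.1024]
eef_rot: [[-0.998, -0.0, 0.063], [-0.063, 0.0, -0.998], [0.0, -1.0, -0.0]]
wrist_force: [-0.7, -0.4, -0.6]
finger_gap: 0.0401
```

Call:
{"op": "play_rows", "data": {"series": [[0,0,0,0,0,0],[0,0,0,0,0,0],[0,0,0,0,0,0]], "fingers": 0}}

```text
clock: 11.9
tcp_pos: [0.6097, -0.1776, 0.103]
eef_rot: [[-0.998, 0.0, 0.063], [-0.063, -0.0, -0.998], [-0.0, -1.0, 0.0]]
wrist_force: [-0.6, 0.0, 2.1]
finger_gap: 0.0143
```

Call:
{"op": "play_rows", "data": {"series": [[0,-0.03,0,0,0,0],[0,-0.1,0,0,0,0],[0,-0.25,0,0,0,0],[0,-0.4,0,0,0,0],[0,-0.4,0,0,0,0],[0,-0.4,0,0,0,0]]}}

```text
clock: 12.65
tcp_pos: [0.6094, -0.1775, 0.1427]
eef_rot: [[-0.998, -0.0, 0.063], [-0.063, -0.0, -0.998], [0.0, -1.0, 0.0]]
wrist_force: [-0.3, -0.8, -2.1]
finger_gap: 0.014
```

```bash
python3 - <<'E'
from h import *
plan([(.609,-.18,.16,-85),(.567,-.397,.16,-82.5+0)])
cv2.imwrite("pics/w5.png",robot.snapshot("scene")[100:340,100:420][:,:,::-1].repeat(2,0).repeat(2,1))
E
```

```text
from [ 0.6094 -0.1775  0.1427] psi -86.37502059098476 gap 0.014004373488128205 t 12.65 F [-0.2687 -0.8493 -2.0987]
1 rows [0.005, -0.173, 0.025, -0.0, -0.008, 0.0]
  -> [ 0.609 -0.18   0.16 ]
2 rows [0.203, 0.0, 0.708, -0.0, -0.005, 0.0]
2 rows [0.215, 0.0, 0.705, -0.0, -0.004, 0.0]
2 rows [0.223, 0.0, 0.702, -0.0, -0.005, 0.0]
  -> [ 0.567 -0.397  0.16 ]
```

View pics/w5.png

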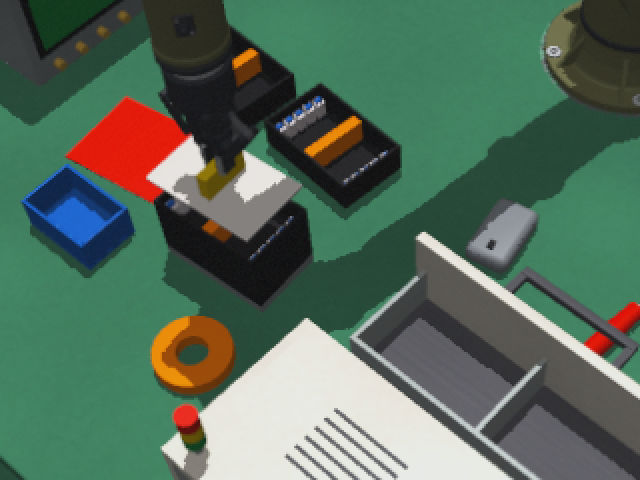

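Call:
{"op": "play_rows", "data": {"series": [[0.005,-0.1,0.025,0,-0.008,0],[0.005,-0.173,0.025,0,-0.008,0]]}}

```text
clock: 12.95
tcp_pos: [0.6092, -0.1805, 0.1606]
eef_rot: [[-0.996, 0.0, 0.088], [-0.088, -0.0, -0.996], [-0.0, -1.0, 0.0]]
wrist_force: [0.6, 0.2, -1.7]
finger_gap: 0.0139
```

Call:
{"op": "play_rows", "data": {"series": [[0.05,0,0.2,0,-0.002,0],[0.12,0,0.43,0,-0.004,0],[0.203,0,0.708,0,-0.005,0]]}}

```text
clock: 13.32
tcp_pos: [0.5954, -0.2526, 0.1606]
eef_rot: [[-0.994, 0.001, 0.105], [-0.105, 0.0, -0.994], [-0.001, -1.0, -0.0]]
wrist_force: [0.4, -0.2, -1.4]
finger_gap: 0.0137
```

Call:
{"op": "play_rows", "data": {"series": [[0.1,0,0.35,0,-0.002,0],[0.215,0,0.705,0,-0.004,0]]}}

```text
clock: 13.58
tcp_pos: [0.5812, -0.3257, 0.1606]
eef_rot: [[-0.993, 0.001, 0.117], [-0.117, -0.0, -0.993], [-0.001, -1.0, 0.0]]
wrist_force: [0.7, -0.8, -1.9]
finger_gap: 0.0142
```

Call:
{"op": "play_rows", "data": {"series": [[0.1,0,0.35,0,-0.002,0],[0.18,0,0.56,0,-0.004,0],[0.223,0,0.702,0,-0.005,0],[0.223,0,0.702,0,-0.005,0],[0.223,0,0.702,0,-0.005,0]]}}

```text
clock: 14.2
tcp_pos: [0.5679, -0.3954, 0.1601]
eef_rot: [[-0.991, 0.001, 0.134], [-0.134, 0.001, -0.991], [-0.001, -1.0, -0.001]]
wrist_force: [-0.0, -0.4, -1.3]
finger_gap: 0.0141
```

Call:
{"op": "play_rows", "data": {"series": [[0,0.3,0,0,0,0],[0,0.6,0,0,0,0],[0,0.9,0,0,0,0],[0,1.0,0,0,0,0]]}}

```text
clock: 14.7
tcp_pos: [0.5669, -0.3949, 0.0583]
eef_rot: [[-0.991, -0.002, 0.134], [-0.134, 0.002, -0.991], [0.002, -1.0, -0.003]]
wrist_force: [0.5, -0.6, -2.0]
finger_gap: 0.0141
```

Call:
{"op": "play_rows", "data": {"series": [[0,0.2,0,0,0,0],[0,0.4,0,0,0,0],[0,0.46,0,0,0,0],[0,0.46,0,0,0,0],[0,0.46,0,0,0,0]]}}

```text
clock: 15.32
tcp_pos: [0.5677, -0.3973, 0.0149]
eef_rot: [[-0.991, 0.001, 0.132], [-0.132, -0.001, -0.991], [-0.001, -1.0, 0.001]]
wrist_force: [0.9, -0.1, -1.5]
finger_gap: 0.014
```

Call:
{"op": "play_rows", "data": {"series": [[0,0.03,0,0,0,0],[0,0.05,0,0,0,0],[0,0.05,0,0,0,0]]}}

```text
clock: 15.7
tcp_pos: [0.567, -0.397, 0.0088]
eef_rot: [[-0.991, -0.0, 0.132], [-0.132, 0.0, -0.991], [0.0, -1.0, -0.0]]
wrist_force: [-0.8, 0.7, -1.9]
finger_gap: 0.0143
```

Call:
{"op": "play_rows", "data": {"series": [[0,0.02,0,0,0,0],[0,0.03,0,0,0,0],[0,0.03,0,0,0,0]]}}

```text
clock: 16.08
tcp_pos: [0.5672, -0.397, 0.006]
eef_rot: [[-0.991, -0.0, 0.132], [-0.132, 0.0, -0.991], [0.0, -1.0, -0.0]]
wrist_force: [-0.8, -0.3, -1.0]
finger_gap: 0.0145
```

Call:
{"op": "play_rows", "data": {"series": [[0,0.02,0,0,0,0],[0,0.02,0,0,0,0]]}}

```text
clock: 16.32
tcp_pos: [0.5672, -0.3971, 0.006]
eef_rot: [[-0.991, 0.0, 0.132], [-0.132, -0.001, -0.991], [-0.0, -1.0, 0.001]]
wrist_force: [-4.6, 2.7, 12.9]
finger_gap: 0.0143
```

Call:
{"op": "play_rows", "data": {"series": [[0,0,0,0,0,0],[0,0,0,0,0,0],[0,0,0,0,0,0],[0,0,0,0,0,0]], "fingers": 40}}

```text
clock: 16.82
tcp_pos: [0.5671, -0.3971, 0.0038]
eef_rot: [[-0.991, -0.0, 0.132], [-0.132, 0.0, -0.991], [0.0, -1.0, -0.0]]
wrist_force: [-0.3, 0.8, -0.9]
finger_gap: 0.0401
```

Call:
{"op": "play_rows", "data": {"series": [[0,-0.3,0,0,0,0],[0,-0.7,0,0,0,0],[0,-1.0,0,0,0,0],[0,-1.0,0,0,0,0]]}}

```text
clock: 17.32
tcp_pos: [0.5688, -0.3978, 0.107]
eef_rot: [[-0.991, 0.004, 0.132], [-0.132, -0.003, -0.991], [-0.004, -1.0, 0.003]]
wrist_force: [0.5, -0.4, -0.4]
finger_gap: 0.0398
```

```bash
python3 - <<'E'
from h import *
plan([(.52,-.28,.25,-85),(.607,-.176,.25,-86.2)])
E
```

```text
from [ 0.5688 -0.3978  0.107 ] psi -82.42247637685509 gap 0.03977977480780009 t 17.325 F [ 0.4867 -0.3742 -0.3819]
2 rows [0.161, -0.718, -0.614, -0.001, 0.007, -0.001]
2 rows [0.177, -0.715, -0.612, -0.0, 0.007, -0.0]
  -> [ 0.52 -0.28  0.25]
3 rows [-0.958, 0.001, -0.96, -0.0, 0.007, -0.0]
  -> [ 0.607 -0.176  0.25 ]
```

Call:
{"op": "play_rows", "data": {"series": [[0.08,-0.36,-0.3,0,0.004,0],[0.161,-0.718,-0.614,0,0.007,0]]}}

```text
clock: 17.58
tcp_pos: [0.542, -0.3375, 0.1748]
eef_rot: [[-0.994, -0.002, 0.109], [-0.109, 0.002, -0.994], [0.002, -1.0, -0.002]]
wrist_force: [-0.1, 0.7, 0.5]
finger_gap: 0.0401
```

Call:
{"op": "play_rows", "data": {"series": [[0.09,-0.36,-0.3,0,0.004,0],[0.177,-0.715,-0.612,0,0.007,0]]}}

```text
clock: 17.82
tcp_pos: [0.5179, -0.2784, 0.2473]
eef_rot: [[-0.996, -0.001, 0.088], [-0.088, 0.001, -0.996], [0.001, -1.0, -0.001]]
wrist_force: [1.1, -0.2, 0.1]
finger_gap: 0.0398
```

Call:
{"op": "play_rows", "data": {"series": [[-0.32,0,-0.32,0,0.003,0],[-0.64,0,-0.64,0,0.005,0],[-0.958,0,-0.96,0,0.007,0],[-0.958,0,-0.96,0,0.007,0],[-0.958,0,-0.96,0,0.007,0]]}}

```text
clock: 18.45
tcp_pos: [0.6051, -0.1759, 0.2462]
eef_rot: [[-0.998, -0.002, 0.066], [-0.066, -0.0, -0.998], [0.002, -1.0, 0.0]]
wrist_force: [-0.2, -0.9, -0.3]
finger_gap: 0.0399
```

```bash
python3 - <<'E'
from h import *
c,im=look("w6",[('orange',.097),('yellow',.047),('red',.002)])
plan([(.609,-.177,.16,-86.2),(.609,-.177,.057,-86.2)])
t=robot.get_calibration("top");g=robot.snapshot("top")
for b in blobs(g,'orange')+blobs(g,'yellow'): print(cv2.boundingRect(b),*rect(t,b,.045))
E
```

```text
orange (203, 0, 109, 78) [ 0.7281 -0.124 ] (79, 52) -86.56923508644104
orange (308, 144, 21, 108) [ 0.6092 -0.1767] (91, 17) 3.365279197692871
orange (307, 326, 28, 66) [ 0.451  -0.1895] (76, 15) -6.5918426513671875
orange (487, 340, 23, 31) [ 0.4669 -0.3603] (34, 15) -4.774803161621094
yellow (522, 212, 21, 60) [ 0.5674 -0.3958] (64, 16) 7.556373119354248
red (426, 166, 179, 120) [ 0.5677 -0.3968] (190, 129) -82.46604633331299
from [ 0.6049 -0.1767  0.2465] psi -86.27273285938631 gap 0.0395315337263525 t 18.5 F [-0.6003 -0.3502 -0.9058]
2 rows [-0.043, 0.865, 0.005, -0.0, -0.0, 0.001]
  -> [ 0.609 -0.177  0.16 ]
2 rows [0.001, 0.515, -0.0, -0.0, -0.0, -0.0]
2 rows [0.001, 0.515, -0.0, -0.0, -0.0, -0.0]
  -> [ 0.609 -0.177  0.057]
(359, 165, 33, 34) [ 0.7443 -0.1078] (97, 91) -1.1609039306640625
(399, 210, 10, 32) [ 0.6161 -0.1842] (89, 23) 2.794538736343384
(477, 283, 9, 35) [ 0.4066 -0.3895] (95, 20) -5.788261413574219
(120, 221, 59, 56) [0.554  0.5219] (151, 87) -47.289215087890625
(477, 232, 8, 23) [ 0.5653 -0.3973] (62, 17) 0.2748125195503235
```

View pics/w6.png

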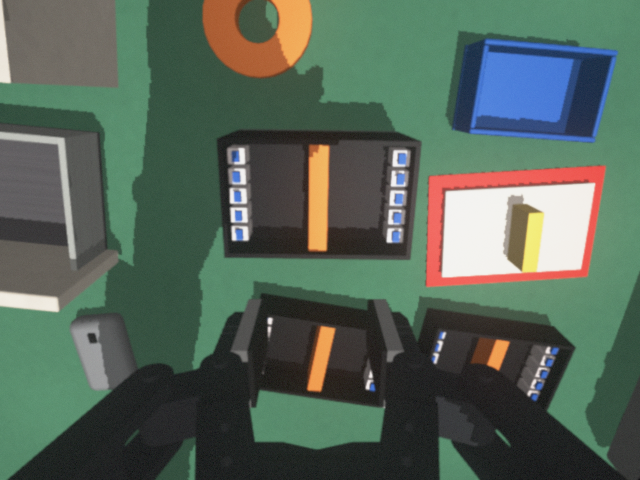

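Call:
{"op": "play_rows", "data": {"series": [[-0.043,0.4,0.005,0,0,0],[-0.043,0.865,0.005,0,0,0],[-0.043,0.865,0.005,0,0,0]]}}

```text
clock: 18.92
tcp_pos: [0.6069, -0.1767, 0.1576]
eef_rot: [[-0.998, -0.007, 0.065], [-0.065, 0.001, -0.998], [0.007, -1.0, -0.002]]
wrist_force: [-0.3, 0.0, 0.5]
finger_gap: 0.0398
```

Call:
{"op": "play_rows", "data": {"series": [[0,0.3,0,0,0,0],[0,0.6,0,0,0,0],[0,0.9,0,0,0,0],[0,1.0,0,0,0,0],[0,1.0,0,0,0,0]]}}

```text
clock: 19.55
tcp_pos: [0.6106, -0.1761, 0.0619]
eef_rot: [[-0.998, 0.001, 0.066], [-0.066, -0.0, -0.998], [-0.001, -1.0, 0.0]]
wrist_force: [-0.5, -0.9, -0.3]
finger_gap: 0.0402
```

```bash
python3 - <<'E'
from h import *
plan([(.609,-.177,.057,-86.4)])
E
```

```text
from [ 0.6106 -0.1761  0.0619] psi -86.23302049229437 gap 0.04018139996015041 t 19.55 F [-0.4649 -0.8879 -0.2738]
1 rows [0.016, 0.049, 0.008, -0.0, 0.001, -0.0]
  -> [ 0.609 -0.177  0.057]
```

Call:
{"op": "play_rows", "data": {"series": [[0.016,0.049,0.008,0,0,0],[0.016,0.049,0.008,0,0,0]]}}

```text
clock: 19.8
tcp_pos: [0.6087, -0.1768, 0.0566]
eef_rot: [[-0.998, 0.001, 0.066], [-0.066, -0.0, -0.998], [-0.001, -1.0, 0.0]]
wrist_force: [-0.6, 0.5, 0.5]
finger_gap: 0.0403
```

Call:
{"op": "play_rows", "data": {"series": [[0,0,0,0,0,0],[0,0,0,0,0,0],[0,0,0,0,0,0]], "fingers": 0}}

```text
clock: 20.18
tcp_pos: [0.6088, -0.1766, 0.0566]
eef_rot: [[-0.998, 0.001, 0.066], [-0.066, -0.0, -0.998], [-0.001, -1.0, 0.0]]
wrist_force: [-1.1, -0.3, 5.6]
finger_gap: 0.0142
```

Call:
{"op": "play_rows", "data": {"series": [[0,-0.05,0,0,0,0],[0,-0.2,0,0,0,0],[0,-0.4,0,0,0,0],[0,-0.7,0,0,0,0],[0,-0.98,0,0,0,0],[0,-0.98,0,0,0,0]]}}

```text
clock: 20.92
tcp_pos: [0.6101, -0.1766, 0.1568]
eef_rot: [[-0.998, 0.005, 0.066], [-0.066, -0.001, -0.998], [-0.005, -1.0, 0.001]]
wrist_force: [-0.1, -0.7, -1.3]
finger_gap: 0.0144
```

```bash
python3 - <<'E'
from h import *
g=cv2.imread("pics/top1.png")
t=robot.get_calibration("top")
q=lambda L:[(164.5+(x+.5)/3,99.5+(y+.5)/2.6) for x,y in L]
P=ray(t,q([(70,277),(470,288),(270,283),(62,378),(464,390)]),.073); print(P)
xd=np.array([.9993,-.0374]); yd=np.array([.0374,.9993])
c=(P[0]+P[1])[:2]/2; print("back edge mid", c, "bay x centre then", c-.062*xd-.0126*xd)
plan([(.585,-.05,.165,-90),(.5876,.3227,.165,-92.1)])
E
```

```text
[[0.6666 0.4128 0.073 ]
 [0.6532 0.0459 0.073 ]
 [0.6594 0.2296 0.073 ]
 [0.5579 0.4166 0.073 ]
 [0.5433 0.0523 0.073 ]]
back edge mid [0.6599 0.2293] bay x centre then [0.5854 0.2321]
from [ 0.6101 -0.1766  0.1568] psi -86.19581368264265 gap 0.014401400067649632 t 20.925 F [-0.088  -0.6874 -1.3294]
2 rows [0.083, -0.042, -0.64, -0.0, 0.011, -0.001]
2 rows [0.105, -0.042, -0.636, -0.0, 0.01, -0.001]
  -> [ 0.585 -0.05   0.165]
2 rows [-0.007, -0.001, -0.932, -0.0, 0.003, 0.0]
2 rows [0.002, -0.001, -0.932, -0.0, 0.003, 0.0]
2 rows [0.011, -0.001, -0.932, -0.0, 0.003, 0.0]
2 rows [0.019, -0.002, -0.931, -0.0, 0.003, 0.0]
  -> [0.5876 0.3227 0.165 ]
```

Call:
{"op": "play_rows", "data": {"series": [[0.03,-0.02,-0.2,0,0.004,0],[0.06,-0.03,-0.42,0,0.008,0],[0.083,-0.042,-0.64,0,0.011,0]]}}

```text
clock: 21.3
tcp_pos: [0.595, -0.1125, 0.1571]
eef_rot: [[-1.0, -0.002, 0.031], [-0.031, 0.0, -1.0], [0.002, -1.0, -0.0]]
wrist_force: [-0.3, -0.3, -2.4]
finger_gap: 0.0143
```

Call:
{"op": "play_rows", "data": {"series": [[0.05,-0.02,-0.32,0,0.005,0],[0.105,-0.042,-0.636,0,0.01,0]]}}

```text
clock: 21.55
tcp_pos: [0.5825, -0.049, 0.1613]
eef_rot: [[-1.0, -0.002, -0.0], [0.0, 0.0, -1.0], [0.002, -1.0, -0.0]]
wrist_force: [0.4, 0.5, -1.6]
finger_gap: 0.0139
```

Call:
{"op": "play_rows", "data": {"series": [[0,0,-0.35,0,0.001,0],[0,0,-0.65,0,0.002,0],[-0.007,0,-0.932,0,0.003,0]]}}

```text
clock: 21.92
tcp_pos: [0.5833, 0.0444, 0.1614]
eef_rot: [[-1.0, -0.002, -0.009], [0.009, -0.0, -1.0], [0.002, -1.0, 0.0]]
wrist_force: [-0.4, -0.2, -2.0]
finger_gap: 0.014
```

Call:
{"op": "play_rows", "data": {"series": [[0,0,-0.31,0,0.001,0],[0,0,-0.62,0,0.002,0],[0.002,0,-0.932,0,0.003,0]]}}

```text
clock: 22.3
tcp_pos: [0.584, 0.1372, 0.1613]
eef_rot: [[-1.0, -0.002, -0.019], [0.019, -0.0, -1.0], [0.002, -1.0, 0.0]]
wrist_force: [-0.1, -0.5, -2.8]
finger_gap: 0.0141
```

Call:
{"op": "play_rows", "data": {"series": [[0,0,-0.31,0,0.001,0],[0,0,-0.62,0,0.002,0],[0.011,0,-0.932,0,0.003,0]]}}

```text
clock: 22.68
tcp_pos: [0.5847, 0.2303, 0.1612]
eef_rot: [[-1.0, -0.002, -0.028], [0.028, -0.001, -1.0], [0.002, -1.0, 0.001]]
wrist_force: [0.5, -0.1, -2.2]
finger_gap: 0.0142
```

Call:
{"op": "play_rows", "data": {"series": [[0,0,-0.31,0,0.001,0],[0,0,-0.62,0,0.002,0],[0.019,0,-0.85,0,0.003,0],[0.019,0,-0.931,0,0.003,0],[0.019,0,-0.931,0,0.003,0],[0.019,0,-0.931,0,0.003,0]]}}

```text
clock: 23.42
tcp_pos: [0.5866, 0.321, 0.1622]
eef_rot: [[-0.999, 0.0, -0.039], [0.039, -0.001, -0.999], [-0.0, -1.0, 0.001]]
wrist_force: [-0.2, -0.5, -2.9]
finger_gap: 0.0143
```

```bash
python3 - <<'E'
from h import *
plan([(.5876,.3227,.1,-92.1),(.5876,.3227,.025,-92.1)])
im=robot.snapshot("scene"); cv2.imwrite("pics/w7.png",im[150:450,240:560][:,:,::-1].repeat(2,0).repeat(2,1))
E
```

```text
from [0.5866 0.321  0.1622] psi -92.23813008945585 gap 0.014305987539092195 t 23.425 F [-0.2014 -0.5453 -2.8835]
2 rows [-0.009, 0.622, -0.018, -0.0, -0.001, -0.0]
  -> [0.5876 0.3227 0.1   ]
2 rows [0.0, 0.75, -0.001, -0.0, 0.0, -0.0]
  -> [0.5876 0.3227 0.025 ]
```

View pics/w7.png

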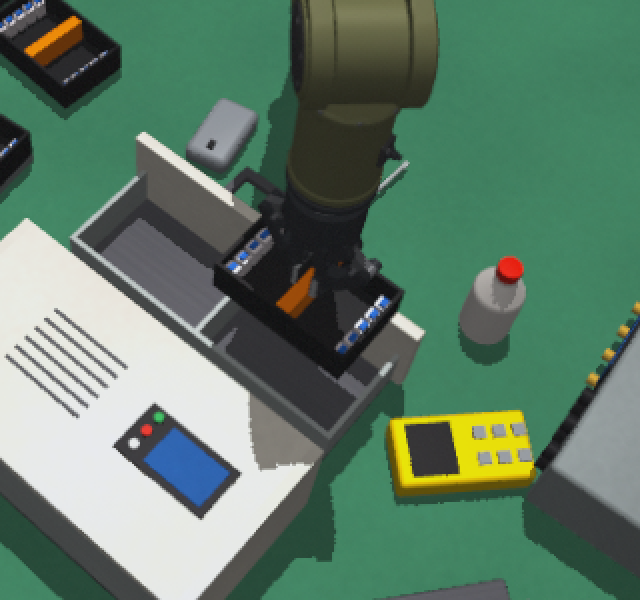

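Call:
{"op": "play_rows", "data": {"series": [[-0.009,0.3,-0.018,0,0,0],[-0.009,0.62,-0.018,0,0,0],[-0.009,0.62,-0.018,0,0,0]]}}

```text
clock: 23.85
tcp_pos: [0.5859, 0.3223, 0.098]
eef_rot: [[-0.999, -0.004, -0.038], [0.038, -0.003, -0.999], [0.004, -1.0, 0.003]]
wrist_force: [-0.5, 0.2, -1.8]
finger_gap: 0.0141
```

Call:
{"op": "play_rows", "data": {"series": [[0,0.2,0,0,0,0],[0,0.4,0,0,0,0],[0,0.6,0,0,0,0],[0,0.72,0,0,0,0],[0,0.72,0,0,0,0],[0,0.72,0,0,0,0]]}}

```text
clock: 24.6
tcp_pos: [0.5877, 0.3249, 0.0295]
eef_rot: [[-0.999, 0.001, -0.037], [0.037, 0.001, -0.999], [-0.001, -1.0, -0.001]]
wrist_force: [0.2, 0.1, -2.1]
finger_gap: 0.0142
```

Call:
{"op": "play_rows", "data": {"series": [[0,0.03,0,0,0,0],[0,0.05,0,0,0,0],[0,0.05,0,0,0,0]]}}

```text
clock: 24.98
tcp_pos: [0.5869, 0.3245, 0.0232]
eef_rot: [[-0.999, -0.0, -0.037], [0.037, -0.0, -0.999], [0.0, -1.0, 0.0]]
wrist_force: [0.5, -0.6, -2.2]
finger_gap: 0.0139
```

Call:
{"op": "play_rows", "data": {"series": [[0,0.02,0,0,0,0],[0,0.03,0,0,0,0],[0,0.03,0,0,0,0]]}}

```text
clock: 25.35
tcp_pos: [0.587, 0.3246, 0.0207]
eef_rot: [[-0.999, 0.0, -0.037], [0.037, 0.0, -0.999], [-0.0, -1.0, -0.0]]
wrist_force: [-2.0, -0.3, 2.6]
finger_gap: 0.014
```

Call:
{"op": "play_rows", "data": {"series": [[0,0,0,0,0,0],[0,0,0,0,0,0],[0,0,0,0,0,0],[0,0,0,0,0,0]], "fingers": 40}}

```text
clock: 25.85
tcp_pos: [0.587, 0.3246, 0.0203]
eef_rot: [[-0.999, 0.0, -0.037], [0.037, 0.0, -0.999], [-0.0, -1.0, -0.0]]
wrist_force: [-0.2, -0.2, -0.5]
finger_gap: 0.0398
```

Call:
{"op": "play_rows", "data": {"series": [[0,-0.3,0,0,0,0],[0,-0.7,0,0,0,0],[0,-1.0,0,0,0,0]]}}

```text
clock: 26.22
tcp_pos: [0.5873, 0.3248, 0.122]
eef_rot: [[-0.999, 0.001, -0.037], [0.037, 0.001, -0.999], [-0.001, -1.0, -0.001]]
wrist_force: [-0.3, 0.4, -0.4]
finger_gap: 0.0399
```

Call:
{"op": "play_rows", "data": {"series": [[0,-0.5,0,0,0,0],[0,-1.0,0,0,0,0],[0,-1.0,0,0,0,0]]}}

```text
clock: 26.6
tcp_pos: [0.5888, 0.3261, 0.2253]
eef_rot: [[-0.999, 0.007, -0.037], [0.037, 0.005, -0.999], [-0.007, -1.0, -0.005]]
wrist_force: [1.1, 0.3, -1.1]
finger_gap: 0.0399
```

```bash
python3 - <<'E'
from h import *
plan([(.6,-.16,.2,-86.4)])
c,im=look("w8",[('orange',.061)])
E
```

```text
from [0.5888 0.3261 0.2253] psi -92.14382451176103 gap 0.03990062432468034 t 26.6 F [ 1.0694  0.3136 -1.1089]
2 rows [-0.058, 0.046, 0.971, 0.0, -0.006, -0.0]
2 rows [-0.04, 0.046, 0.972, 0.0, -0.006, -0.001]
2 rows [-0.022, 0.046, 0.972, 0.0, -0.007, -0.0]
2 rows [-0.001, 0.047, 0.973, 0.001, -0.006, -0.001]
2 rows [0.018, 0.049, 0.972, 0.0, -0.007, -0.0]
  -> [ 0.6  -0.16  0.2 ]
orange (311, 151, 19, 101) [0.5877 0.3243] (90, 15) -2.701385498046875
```

Call:
{"op": "play_rows", "data": {"series": [[0,0,0.48,0,-0.003,0],[-0.058,0.046,0.971,0,-0.006,0]]}}

```text
clock: 26.9
tcp_pos: [0.5882, 0.2266, 0.2143]
eef_rot: [[-1.0, -0.002, -0.016], [0.016, -0.001, -1.0], [0.002, -1.0, 0.001]]
wrist_force: [1.0, -0.9, 0.6]
finger_gap: 0.0399
```

Call:
{"op": "play_rows", "data": {"series": [[0,0,0.48,0,-0.003,0],[-0.04,0.046,0.972,0,-0.006,0]]}}

```text
clock: 27.15
tcp_pos: [0.5906, 0.1285, 0.2098]
eef_rot: [[-1.0, -0.002, 0.001], [-0.001, -0.0, -1.0], [0.002, -1.0, 0.0]]
wrist_force: [0.3, 0.1, 0.5]
finger_gap: 0.0399
```

Call:
{"op": "play_rows", "data": {"series": [[0,0,0.48,0,-0.003,0],[-0.022,0.046,0.972,0,-0.007,0]]}}

```text
clock: 27.4
tcp_pos: [0.5929, 0.0312, 0.2053]
eef_rot: [[-1.0, -0.002, 0.023], [-0.023, -0.0, -1.0], [0.002, -1.0, 0.0]]
wrist_force: [0.9, -0.3, -0.7]
finger_gap: 0.0401
```

Call:
{"op": "play_rows", "data": {"series": [[0,0,0.48,0,-0.003,0],[0,0.047,0.973,0,-0.006,0]]}}

```text
clock: 27.65
tcp_pos: [0.5951, -0.0659, 0.2005]
eef_rot: [[-0.999, -0.002, 0.042], [-0.042, 0.0, -0.999], [0.002, -1.0, -0.0]]
wrist_force: [0.9, 0.3, 0.6]
finger_gap: 0.0398
```

Call:
{"op": "play_rows", "data": {"series": [[0,0,0.48,0,-0.003,0],[0.018,0.049,0.972,0,-0.007,0],[0.018,0.049,0.972,0,-0.007,0],[0.018,0.049,0.972,0,-0.007,0]]}}

```text
clock: 28.15
tcp_pos: [0.5974, -0.1609, 0.1957]
eef_rot: [[-0.998, -0.002, 0.063], [-0.063, 0.001, -0.998], [0.002, -1.0, -0.002]]
wrist_force: [0.3, 0.0, -0.4]
finger_gap: 0.0402
```

```bash
python3 - <<'E'
from h import *
c,im=look("w9",[('orange',.052),('yellow',.047)])
plan([(.609,-.177,.1,-86.4),(.609,-.177,.013,-86.4)])
E
```

```text
orange (204, 0, 126, 66) [ 0.7246 -0.1169] (89, 43) -86.71485424041748
orange (326, 136, 23, 111) [ 0.6092 -0.1763] (91, 17) 3.3781533241271973
orange (322, 348, 32, 72) [ 0.4184 -0.1915] (86, 17) -6.503028869628906
orange (523, 362, 27, 38) [ 0.4343 -0.3854] (43, 17) -5.395942687988281
yellow (567, 220, 27, 67) [ 0.5677 -0.3958] (64, 16) 7.542063236236572
from [ 0.5978 -0.16    0.1961] psi -86.29454881043732 gap 0.040076954071744025 t 28.2 F [-0.0946  0.9583  0.6756]
2 rows [-0.102, 0.961, 0.178, 0.0, 0.001, 0.0]
  -> [ 0.609 -0.177  0.1  ]
2 rows [-0.001, 0.87, 0.001, 0.0, -0.0, 0.0]
  -> [ 0.609 -0.177  0.013]
```

Call:
{"op": "play_rows", "data": {"series": [[-0.102,0.4,0.175,0,0.001,0],[-0.102,0.8,0.175,0,0.001,0],[-0.102,0.961,0.175,0,0.001,0],[-0.102,0.961,0.175,0,0.001,0]]}}

```text
clock: 28.7
tcp_pos: [0.6091, -0.1769, 0.1003]
eef_rot: [[-0.998, -0.002, 0.062], [-0.062, 0.001, -0.998], [0.002, -1.0, -0.001]]
wrist_force: [-0.0, -1.2, 1.3]
finger_gap: 0.0406
```

Call:
{"op": "play_rows", "data": {"series": [[0,0.3,0,0,0,0],[0,0.6,0,0,0,0],[0,0.8,0,0,0,0],[0,0.87,0,0,0,0],[0,0.87,0,0,0,0]]}}

```text
clock: 29.32
tcp_pos: [0.6102, -0.1782, 0.0149]
eef_rot: [[-0.998, 0.001, 0.06], [-0.06, -0.0, -0.998], [-0.001, -1.0, 0.0]]
wrist_force: [0.3, 0.3, 0.3]
finger_gap: 0.0402
```

Call:
{"op": "play_rows", "data": {"series": [[0,0.02,0,0,0,0],[0,0.02,0,0,0,0]]}}

```text
clock: 29.58
tcp_pos: [0.6098, -0.1785, 0.0126]
eef_rot: [[-0.998, 0.001, 0.06], [-0.06, -0.0, -0.998], [-0.001, -1.0, 0.0]]
wrist_force: [-0.8, -0.1, -0.2]
finger_gap: 0.0399
```

Call:
{"op": "play_rows", "data": {"series": [[0,0,0,0,0,0],[0,0,0,0,0,0],[0,0,0,0,0,0]], "fingers": 0}}

```text
clock: 29.95
tcp_pos: [0.6096, -0.1781, 0.0124]
eef_rot: [[-0.998, 0.001, 0.06], [-0.06, 0.0, -0.998], [-0.001, -1.0, -0.0]]
wrist_force: [-1.4, 0.6, 5.8]
finger_gap: 0.0141
```

Call:
{"op": "play_rows", "data": {"series": [[0,-0.05,0,0,0,0],[0,-0.2,0,0,0,0],[0,-0.4,0,0,0,0],[0,-0.7,0,0,0,0],[0,-1.0,0,0,0,0],[0,-1.0,0,0,0,0]]}}

```text
clock: 30.7
tcp_pos: [0.611, -0.1789, 0.1146]
eef_rot: [[-0.998, 0.005, 0.06], [-0.06, -0.001, -0.998], [-0.005, -1.0, 0.002]]
wrist_force: [-0.3, -0.5, -4.6]
finger_gap: 0.0139
```

```bash
python3 - <<'E'
from h import *
plan([(.59,-.03,.15,-90),(.5808,.141,.15,-92.1),(.5808,.141,.07,-92.1),(.5808,.141,.027,-92.1)])
E
```

```text
from [ 0.611  -0.1789  0.1146] psi -86.56931168556967 gap 0.01392631557543576 t 30.7 F [-0.2562 -0.5315 -4.6007]
2 rows [0.06, -0.178, -0.749, -0.0, 0.01, -0.001]
2 rows [0.083, -0.179, -0.747, -0.0, 0.009, -0.001]
  -> [ 0.59 -0.03  0.15]
2 rows [0.046, -0.001, -0.855, -0.0, 0.006, 0.0]
2 rows [0.062, -0.001, -0.854, -0.0, 0.006, 0.0]
  -> [0.5808 0.141  0.15  ]
2 rows [-0.001, 0.8, -0.001, -0.0, -0.0, 0.0]
  -> [0.5808 0.141  0.07  ]
1 rows [-0.0, 0.43, -0.001, -0.0, -0.0, 0.0]
  -> [0.5808 0.141  0.027 ]
```

Call:
{"op": "play_rows", "data": {"series": [[0.02,-0.06,-0.22,0,0.003,0],[0.04,-0.12,-0.48,0,0.006,0],[0.06,-0.178,-0.749,0,0.01,0]]}}

```text
clock: 31.08
tcp_pos: [0.5977, -0.1035, 0.1282]
eef_rot: [[-1.0, -0.002, 0.028], [-0.028, 0.0, -1.0], [0.002, -1.0, -0.0]]
wrist_force: [0.5, -1.1, -5.3]
finger_gap: 0.0138
```

Call:
{"op": "play_rows", "data": {"series": [[0.04,-0.09,-0.37,0,0.005,0],[0.083,-0.179,-0.747,0,0.009,0]]}}

```text
clock: 31.32
tcp_pos: [0.5873, -0.0288, 0.1462]
eef_rot: [[-1.0, -0.002, -0.001], [0.001, 0.0, -1.0], [0.002, -1.0, -0.0]]
wrist_force: [1.8, -0.4, -4.0]
finger_gap: 0.0143
```

Call:
{"op": "play_rows", "data": {"series": [[0.02,0,-0.4,0,0.003,0],[0.046,0,-0.855,0,0.006,0]]}}

```text
clock: 31.58
tcp_pos: [0.5829, 0.0562, 0.1462]
eef_rot: [[-1.0, -0.002, -0.02], [0.02, -0.001, -1.0], [0.002, -1.0, 0.001]]
wrist_force: [1.0, 0.2, -4.7]
finger_gap: 0.0142
```

Call:
{"op": "play_rows", "data": {"series": [[0.03,0,-0.4,0,0.003,0],[0.05,0,-0.7,0,0.006,0],[0.062,0,-0.854,0,0.006,0],[0.062,0,-0.854,0,0.006,0],[0.062,0,-0.854,0,0.006,0]]}}

```text
clock: 32.2
tcp_pos: [0.5793, 0.1392, 0.1471]
eef_rot: [[-0.999, -0.001, -0.039], [0.039, -0.002, -0.999], [0.0, -1.0, 0.002]]
wrist_force: [-0.2, -0.7, -3.8]
finger_gap: 0.0141
```

```bash
python3 - <<'E'
from h import *
plan([(.5808,.141,.07,-92.1),(.5808,.141,.027,-92.1)])
E
```

```text
from [0.5793 0.1392 0.1471] psi -92.24633413784845 gap 0.014113463096642733 t 32.2 F [-0.1762 -0.6871 -3.8267]
2 rows [-0.015, 0.77, -0.02, -0.0, -0.001, 0.0]
  -> [0.5808 0.141  0.07  ]
1 rows [0.0, 0.43, -0.0, -0.0, 0.0, 0.0]
  -> [0.5808 0.141  0.027 ]
```

Call:
{"op": "play_rows", "data": {"series": [[-0.01,0.3,-0.01,0,0,0],[-0.015,0.6,-0.02,0,0,0],[-0.015,0.77,-0.02,0,0,0],[-0.015,0.77,-0.02,0,0,0]]}}

```text
clock: 32.7
tcp_pos: [0.5802, 0.142, 0.0695]
eef_rot: [[-0.999, -0.002, -0.039], [0.039, -0.001, -0.999], [0.002, -1.0, 0.001]]
wrist_force: [-1.0, 0.0, -3.9]
finger_gap: 0.0142
```

Call:
{"op": "play_rows", "data": {"series": [[0,0.2,0,0,0,0],[0,0.4,0,0,0,0],[0,0.43,0,0,0,0],[0,0.43,0,0,0,0]]}}

```text
clock: 33.2
tcp_pos: [0.5815, 0.1434, 0.0285]
eef_rot: [[-0.999, 0.001, -0.038], [0.038, 0.0, -0.999], [-0.001, -1.0, -0.0]]
wrist_force: [0.1, -0.0, -4.3]
finger_gap: 0.014
```

Call:
{"op": "play_rows", "data": {"series": [[0,0.02,0,0,0,0],[0,0.04,0,0,0,0],[0,0.04,0,0,0,0]]}}

```text
clock: 33.58
tcp_pos: [0.5807, 0.1433, 0.0236]
eef_rot: [[-0.999, 0.0, -0.037], [0.037, -0.0, -0.999], [-0.0, -1.0, -0.0]]
wrist_force: [0.2, 0.2, -3.7]
finger_gap: 0.0137
```

Call:
{"op": "play_rows", "data": {"series": [[0,0.02,0,0,0,0],[0,0.02,0,0,0,0]]}}

```text
clock: 33.83
tcp_pos: [0.5808, 0.1434, 0.0215]
eef_rot: [[-0.999, 0.0, -0.037], [0.037, 0.0, -0.999], [-0.0, -1.0, -0.0]]
wrist_force: [0.1, 0.7, -2.5]
finger_gap: 0.0138
```

Call:
{"op": "play_rows", "data": {"series": [[0,0.01,0,0,0,0],[0,0.01,0,0,0,0]]}}

```text
clock: 34.08
tcp_pos: [0.5813, 0.1434, 0.0214]
eef_rot: [[-0.999, 0.001, -0.037], [0.037, 0.0, -0.999], [-0.001, -1.0, -0.0]]
wrist_force: [-1.2, -0.6, 4.6]
finger_gap: 0.0139
```

Call:
{"op": "play_rows", "data": {"series": [[0,0,0,0,0,0],[0,0,0,0,0,0],[0,0,0,0,0,0],[0,0,0,0,0,0]], "fingers": 40}}

```text
clock: 34.58
tcp_pos: [0.5807, 0.1434, 0.0204]
eef_rot: [[-0.999, -0.0, -0.037], [0.037, 0.0, -0.999], [0.0, -1.0, -0.0]]
wrist_force: [0.1, -0.0, -0.4]
finger_gap: 0.0399
```

Call:
{"op": "play_rows", "data": {"series": [[0,-0.3,0,0,0,0],[0,-0.7,0,0,0,0],[0,-1.0,0,0,0,0]]}}

```text
clock: 34.95
tcp_pos: [0.581, 0.1435, 0.122]
eef_rot: [[-0.999, 0.001, -0.037], [0.037, 0.0, -0.999], [-0.001, -1.0, -0.0]]
wrist_force: [-0.0, -0.3, 0.0]
finger_gap: 0.04
```

Call:
{"op": "play_rows", "data": {"series": [[0,-0.5,0,0,0,0],[0,-1.0,0,0,0,0],[0,-1.0,0,0,0,0]]}}

```text
clock: 35.33
tcp_pos: [0.5828, 0.1443, 0.2248]
eef_rot: [[-0.999, 0.008, -0.037], [0.037, 0.002, -0.999], [-0.008, -1.0, -0.002]]
wrist_force: [-0.1, -0.6, -0.3]
finger_gap: 0.0399
```

```bash
python3 - <<'E'
from h import *
plan([(.5,.0,.23,-93),(.41,-.17,.2,-95.5)])
c,im=look("w10",[('orange',.061)])
t=robot.get_calibration("top");g=robot.snapshot("top")
for b in blobs(g,'orange'): print('top',cv2.boundingRect(b),*rect(t,b,.043))
for b in blobs(g,'yellow'): print('top',cv2.boundingRect(b),*rect(t,b,.047))
E
```

```text
from [0.5828 0.1443 0.2248] psi -92.1393848672242 gap 0.03986280528017602 t 35.325 F [-0.0814 -0.6065 -0.318 ]
2 rows [0.387, -0.031, 0.736, 0.0, 0.002, -0.001]
2 rows [0.382, -0.029, 0.739, 0.001, 0.003, -0.001]
  -> [ 0.5  -0.    0.23]
2 rows [0.404, 0.15, 0.872, -0.0, 0.007, -0.0]
2 rows [0.386, 0.15, 0.882, -0.0, 0.007, -0.0]
  -> [ 0.41 -0.17  0.2 ]
orange (551, 0, 89, 50) [ 0.7173 -0.0772] (74, 35) 89.49459075927734
orange (97, 152, 45, 101) [0.5877 0.3169] (91, 31) -2.9523162841796875
orange (309, 152, 20, 101) [0.581  0.1429] (90, 16) -1.8940048217773438
orange (618, 321, 22, 57) [ 0.4165 -0.1746] (67, 17) -6.43316650390625
top (476, 283, 10, 35) [ 0.4069 -0.3887] (95, 23) -5.692665100097656
top (216, 219, 10, 33) [0.5919 0.3259] (91, 22) -2.6837234497070312
top (120, 221, 59, 56) [0.5537 0.5214] (151, 87) -47.09018325805664
top (475, 233, 10, 22) [ 0.5637 -0.3927] (60, 19) 7.882350921630859
```

Call:
{"op": "play_rows", "data": {"series": [[0.19,0,0.37,0,0.001,0],[0.387,-0.031,0.736,0,0.002,0]]}}

```text
clock: 35.67
tcp_pos: [0.5376, 0.0703, 0.2213]
eef_rot: [[-0.999, -0.004, -0.043], [0.043, -0.001, -0.999], [0.004, -1.0, 0.001]]
wrist_force: [-0.1, -0.3, -0.7]
finger_gap: 0.0401
```

Call:
{"op": "play_rows", "data": {"series": [[0.19,0,0.37,0,0.001,0],[0.382,-0.029,0.739,0,0.003,0]]}}

```text
clock: 35.92
tcp_pos: [0.496, -0.0022, 0.2246]
eef_rot: [[-0.999, -0.004, -0.053], [0.053, -0.0, -0.999], [0.004, -1.0, 0.0]]
wrist_force: [0.5, 0.2, -0.2]
finger_gap: 0.0402
```

Call:
{"op": "play_rows", "data": {"series": [[0.2,0.08,0.43,0,0.003,0],[0.404,0.15,0.872,0,0.007,0]]}}

```text
clock: 36.17
tcp_pos: [0.4512, -0.087, 0.2098]
eef_rot: [[-0.997, -0.003, -0.075], [0.075, 0.0, -0.997], [0.003, -1.0, -0.0]]
wrist_force: [1.1, -1.2, -0.4]
finger_gap: 0.0402
```

Call:
{"op": "play_rows", "data": {"series": [[0.2,0.08,0.43,0,0.003,0],[0.386,0.15,0.882,0,0.007,0],[0.386,0.15,0.882,0,0.007,0],[0.386,0.15,0.882,0,0.007,0]]}}

```text
clock: 36.67
tcp_pos: [0.4075, -0.1703, 0.1956]
eef_rot: [[-0.995, -0.002, -0.097], [0.097, 0.001, -0.995], [0.002, -1.0, -0.001]]
wrist_force: [0.3, 0.8, -0.6]
finger_gap: 0.0397
```

```bash
python3 - <<'E'
from h import *
c,im=look("w11",[('orange',.043)])
plan([(.412,-.192,.1,-96.3),(.412,-.192,.004,-96.3)])
E
```

```text
orange (539, 123, 60, 109) [ 0.4085 -0.381 ] (92, 36) -5.458457946777344
from [ 0.408  -0.1699  0.1959] psi -95.48277531271806 gap 0.04017854165596343 t 36.725 F [-0.5467 -0.3417 -0.3379]
2 rows [-0.062, 0.958, 0.217, 0.0, 0.005, 0.0]
  -> [ 0.412 -0.192  0.1  ]
2 rows [-0.001, 0.96, 0.001, 0.0, -0.0, 0.0]
  -> [ 0.412 -0.192  0.004]
```

```bash
sed -i "s/'orange':((8,150,120)/'orange':((6,150,50)/" h.py; python3 - <<'E'
from h import *
c=robot.get_calibration("wrist"); im=cv2.imread("pics/w11.png")[:,:,::-1].copy()
for b in blobs(im,'orange',300): print(cv2.boundingRect(b),*rect(c,b,.043))
E
```

```text
(539, 123, 60, 109) [ 0.4093 -0.3808] (92, 36) -5.401466369628906
```

View pics/w11.png

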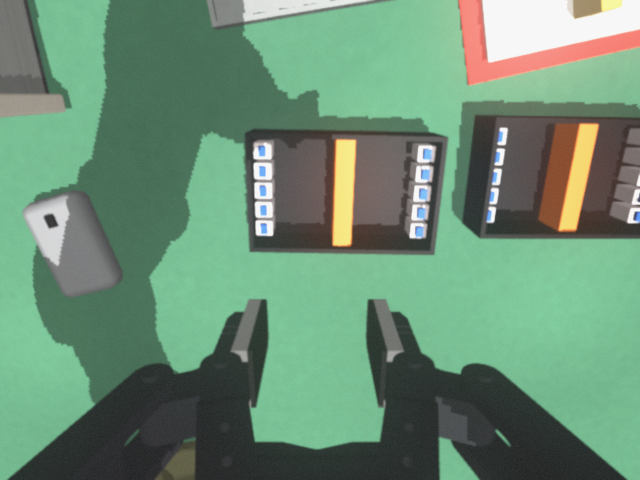

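```bash
sed -i "s/'orange':((6,150,50),(18,255,255))/'orange':((6,120,50),(23,255,255))/" h.py; python3 - <<'E'
from h import *
c=robot.get_calibration("wrist"); im=cv2.imread("pics/w11.png")[:,:,::-1].copy()
for b in blobs(im,'orange',300): print(cv2.boundingRect(b),*rect(c,b,.043))
P=ray(c,[(250,137),(443,137),(434,253),(250,250)],.05);print(P,P.mean(0))
E
```

```text
(538, 123, 61, 110) [ 0.4089 -0.3806] (93, 37) -5.347930908203125
(331, 139, 26, 109) [ 0.4131 -0.1921] (93, 19) -6.003425598144531
[[ 0.4685 -0.123   0.05  ]
 [ 0.4541 -0.2742  0.05  ]
 [ 0.3563 -0.2669  0.05  ]
 [ 0.3743 -0.1088  0.05  ]] [ 0.4133 -0.1932  0.05  ]
```

Call:
{"op": "play_rows", "data": {"series": [[-0.07,0.4,0.217,0,0.004,0],[-0.07,0.8,0.217,0,0.004,0],[-0.07,0.96,0.217,0,0.004,0],[-0.07,0.96,0.217,0,0.004,0]]}}

```text
clock: 37.22
tcp_pos: [0.4126, -0.1916, 0.0993]
eef_rot: [[-0.994, -0.002, -0.107], [0.107, 0.002, -0.994], [0.003, -1.0, -0.002]]
wrist_force: [-0.4, 0.6, 0.3]
finger_gap: 0.0404
```

Call:
{"op": "play_rows", "data": {"series": [[0,0.3,0,0,0,0],[0,0.6,0,0,0,0],[0,0.85,0,0,0,0],[0,0.93,0,0,0,0],[0,0.93,0,0,0,0]]}}

```text
clock: 37.85
tcp_pos: [0.4133, -0.1929, 0.0079]
eef_rot: [[-0.994, 0.0, -0.108], [0.108, 0.0, -0.994], [-0.0, -1.0, -0.0]]
wrist_force: [0.3, 0.7, 0.3]
finger_gap: 0.0402
```

Call:
{"op": "play_rows", "data": {"series": [[0,0.03,0,0,0,0],[0,0.03,0,0,0,0]]}}

```text
clock: 38.1
tcp_pos: [0.4131, -0.1934, 0.0051]
eef_rot: [[-0.994, 0.001, -0.109], [0.109, -0.0, -0.994], [-0.001, -1.0, 0.0]]
wrist_force: [-0.0, -0.4, 0.2]
finger_gap: 0.0399
```

Call:
{"op": "play_rows", "data": {"series": [[0,0,0,0,0,0],[0,0,0,0,0,0],[0,0,0,0,0,0]], "fingers": 0}}

```text
clock: 38.48
tcp_pos: [0.4129, -0.1933, 0.0051]
eef_rot: [[-0.994, 0.001, -0.11], [0.11, -0.0, -0.994], [-0.001, -1.0, 0.0]]
wrist_force: [-0.8, 0.9, 7.5]
finger_gap: 0.0141
```

Call:
{"op": "play_rows", "data": {"series": [[0,-0.05,0,0,0,0],[0,-0.2,0,0,0,0],[0,-0.4,0,0,0,0],[0,-0.7,0,0,0,0],[0,-1.0,0,0,0,0]]}}

```text
clock: 39.1
tcp_pos: [0.4121, -0.193, 0.1053]
eef_rot: [[-0.994, -0.001, -0.109], [0.109, 0.001, -0.994], [0.001, -1.0, -0.0]]
wrist_force: [0.2, 0.3, -3.1]
finger_gap: 0.0139
```

Call:
{"op": "play_rows", "data": {"series": [[0,-0.25,0,0,0,0],[0,-0.5,0,0,0,0],[0,-0.7,0,0,0,0],[0,-0.7,0,0,0,0]]}}

```text
clock: 39.6
tcp_pos: [0.4131, -0.1934, 0.1755]
eef_rot: [[-0.994, 0.002, -0.109], [0.109, -0.001, -0.994], [-0.002, -1.0, 0.001]]
wrist_force: [0.7, 0.5, -3.1]
finger_gap: 0.0141
```

```bash
python3 - <<'E'
from h import *
plan([(.5,-.06,.18,-94),(.581,.1432,.18,-92.1)])
E
```

```text
from [ 0.4131 -0.1934  0.1755] psi -96.28172478373641 gap 0.014064866210746225 t 39.6 F [ 0.6967  0.4985 -3.1193]
2 rows [-0.359, -0.023, -0.711, -0.0, -0.006, -0.0]
2 rows [-0.372, -0.022, -0.703, -0.0, -0.007, -0.001]
  -> [ 0.5  -0.06  0.18]
2 rows [-0.223, -0.001, -0.694, -0.0, -0.003, 0.0]
2 rows [-0.229, -0.001, -0.693, -0.0, -0.004, 0.0]
2 rows [-0.238, -0.0, -0.689, -0.0, -0.003, 0.0]
  -> [0.581  0.1432 0.18  ]
```

Call:
{"op": "play_rows", "data": {"series": [[-0.1,0,-0.2,0,-0.002,0],[-0.22,-0.01,-0.44,0,-0.004,0],[-0.359,-0.023,-0.711,0,-0.006,0]]}}

```text
clock: 39.98
tcp_pos: [0.4555, -0.1259, 0.1755]
eef_rot: [[-0.996, -0.002, -0.091], [0.091, 0.0, -0.996], [0.002, -1.0, -0.0]]
wrist_force: [0.3, 0.3, -3.7]
finger_gap: 0.014
```

Call:
{"op": "play_rows", "data": {"series": [[-0.19,-0.01,-0.35,0,-0.004,0],[-0.372,-0.022,-0.703,0,-0.007,0]]}}

```text
clock: 40.22
tcp_pos: [0.4993, -0.0589, 0.1776]
eef_rot: [[-0.998, -0.002, -0.069], [0.069, 0.0, -0.998], [0.002, -1.0, -0.0]]
wrist_force: [0.7, -0.8, -3.3]
finger_gap: 0.0135
```

Call:
{"op": "play_rows", "data": {"series": [[-0.11,0,-0.35,0,-0.002,0],[-0.223,0,-0.694,0,-0.003,0]]}}

```text
clock: 40.48
tcp_pos: [0.526, 0.009, 0.1774]
eef_rot: [[-0.998, -0.003, -0.059], [0.059, 0.0, -0.998], [0.003, -1.0, 0.0]]
wrist_force: [-0.3, -0.0, -4.2]
finger_gap: 0.0141
```

Call:
{"op": "play_rows", "data": {"series": [[-0.11,0,-0.35,0,-0.002,0],[-0.229,0,-0.693,0,-0.004,0]]}}

```text
clock: 40.72
tcp_pos: [0.5529, 0.0767, 0.1773]
eef_rot: [[-0.999, -0.003, -0.046], [0.046, -0.0, -0.999], [0.003, -1.0, 0.001]]
wrist_force: [0.2, -0.2, -3.2]
finger_gap: 0.0137
```

Call:
{"op": "play_rows", "data": {"series": [[-0.12,0,-0.35,0,-0.002,0],[-0.2,0,-0.58,0,-0.003,0],[-0.238,0,-0.689,0,-0.003,0],[-0.238,0,-0.689,0,-0.003,0],[-0.238,0,-0.689,0,-0.003,0]]}}

```text
clock: 41.35
tcp_pos: [0.5803, 0.1416, 0.1789]
eef_rot: [[-0.999, -0.0, -0.039], [0.039, -0.001, -0.999], [0.0, -1.0, 0.001]]
wrist_force: [-0.2, -1.7, -3.9]
finger_gap: 0.0138
```

```bash
python3 - <<'E'
from h import *
plan([(.581,.1432,.09,-92.1)])
E
```

```text
from [0.5803 0.1416 0.1789] psi -92.23689746406947 gap 0.013781094051935908 t 41.35 F [-0.1848 -1.706  -3.8799]
2 rows [-0.006, 0.889, -0.017, -0.0, -0.001, 0.0]
  -> [0.581  0.1432 0.09  ]
```

Call:
{"op": "play_rows", "data": {"series": [[-0.006,0.3,-0.005,0,0,0],[-0.006,0.6,-0.005,0,0,0],[-0.006,0.85,-0.005,0,0,0],[-0.006,0.89,-0.005,0,0,0],[-0.006,0.89,-0.005,0,0,0]]}}

```text
clock: 41.98
tcp_pos: [0.5816, 0.1433, 0.0907]
eef_rot: [[-0.999, 0.001, -0.038], [0.038, -0.0, -0.999], [-0.001, -1.0, 0.0]]
wrist_force: [0.5, 0.0, -3.4]
finger_gap: 0.014
```

Call:
{"op": "play_rows", "data": {"series": [[0,0.08,0,0,0,0],[0,0.15,0,0,0,0],[0,0.15,0,0,0,0]]}}

```text
clock: 42.35
tcp_pos: [0.5808, 0.1437, 0.0745]
eef_rot: [[-0.999, -0.001, -0.037], [0.037, -0.0, -0.999], [0.001, -1.0, 0.0]]
wrist_force: [-0.5, 0.0, -3.6]
finger_gap: 0.0136
```

Call:
{"op": "play_rows", "data": {"series": [[0,0.03,0,0,0,0],[0,0.04,0,0,0,0],[0,0.04,0,0,0,0]]}}

```text
clock: 42.72
tcp_pos: [0.5812, 0.1439, 0.071]
eef_rot: [[-0.999, -0.0, -0.037], [0.037, 0.0, -0.999], [0.0, -1.0, -0.0]]
wrist_force: [-0.7, 0.9, -4.0]
finger_gap: 0.0141
```

Call:
{"op": "play_rows", "data": {"series": [[0,0.02,0,0,0,0],[0,0.02,0,0,0,0]]}}

```text
clock: 42.98
tcp_pos: [0.5811, 0.1439, 0.0689]
eef_rot: [[-0.999, -0.0, -0.037], [0.037, -0.0, -0.999], [0.0, -1.0, 0.0]]
wrist_force: [0.5, -0.1, -3.8]
finger_gap: 0.0139
```

Call:
{"op": "play_rows", "data": {"series": [[0,0.01,0,0,0,0],[0,0.01,0,0,0,0]]}}

```text
clock: 43.22
tcp_pos: [0.5813, 0.1439, 0.0682]
eef_rot: [[-0.999, 0.0, -0.037], [0.037, 0.0, -0.999], [-0.0, -1.0, -0.0]]
wrist_force: [-0.6, 0.1, -1.2]
finger_gap: 0.0138
```

Call:
{"op": "play_rows", "data": {"series": [[0,0.01,0,0,0,0],[0,0.01,0,0,0,0]]}}

```text
clock: 43.48
tcp_pos: [0.582, 0.1439, 0.0682]
eef_rot: [[-0.999, 0.002, -0.037], [0.037, 0.0, -0.999], [-0.002, -1.0, -0.0]]
wrist_force: [-1.6, -1.1, 5.4]
finger_gap: 0.0137
```

Call:
{"op": "play_rows", "data": {"series": [[0,0,0,0,0,0],[0,0,0,0,0,0],[0,0,0,0,0,0],[0,0,0,0,0,0]], "fingers": 40}}

```text
clock: 43.98
tcp_pos: [0.5812, 0.1439, 0.0669]
eef_rot: [[-0.999, -0.0, -0.037], [0.037, 0.0, -0.999], [0.0, -1.0, -0.0]]
wrist_force: [0.4, -0.7, -0.3]
finger_gap: 0.0403
```

Call:
{"op": "play_rows", "data": {"series": [[0,-0.3,0,0,0,0],[0,-0.7,0,0,0,0],[0,-1.0,0,0,0,0]]}}

```text
clock: 44.35
tcp_pos: [0.5814, 0.1441, 0.1686]
eef_rot: [[-0.999, 0.001, -0.037], [0.037, 0.0, -0.999], [-0.001, -1.0, -0.0]]
wrist_force: [1.0, -0.2, -0.6]
finger_gap: 0.0402
```

Call:
{"op": "play_rows", "data": {"series": [[0,-0.3,0,0,0,0],[0,-0.6,0,0,0,0],[0,-0.6,0,0,0,0]]}}

```text
clock: 44.72
tcp_pos: [0.5824, 0.1445, 0.2294]
eef_rot: [[-0.999, 0.004, -0.037], [0.037, 0.001, -0.999], [-0.004, -1.0, -0.001]]
wrist_force: [-1.5, 0.7, -0.1]
finger_gap: 0.0403
```

```bash
python3 - <<'E'
from h import *
c,im=look("w12",[('orange',.106),('orange',.061)])
plan([(.45,-.1,.23,-94),(.405,-.37,.2,-95.5)])
E
```

```text
orange (539, 0, 101, 50) [ 0.7103 -0.0466] (73, 31) 89.46846008300781
orange (99, 149, 48, 102) [0.5981 0.2935] (80, 29) -2.70123291015625
orange (307, 155, 23, 115) [0.5818 0.1434] (92, 17) -2.6159515380859375
orange (539, 0, 101, 50) [ 0.717 -0.075] (84, 36) 89.46839904785156
orange (99, 149, 48, 102) [0.5879 0.3166] (93, 33) -2.701202392578125
orange (307, 155, 23, 115) [0.5691 0.1438] (106, 20) -2.6159439086914062
from [0.5816 0.1441 0.2277] psi -92.13562741515588 gap 0.03991429906265276 t 44.775 F [-0.6829  0.4544 -0.1691]
2 rows [0.408, -0.009, 0.829, 0.0, 0.003, -0.0]
2 rows [0.4, -0.009, 0.833, 0.0, 0.004, -0.0]
2 rows [0.39, -0.008, 0.839, 0.0, 0.003, -0.001]
  -> [ 0.45 -0.1   0.23]
2 rows [0.088, 0.099, 0.908, 0.0, 0.003, 0.0]
2 rows [0.079, 0.1, 0.909, 0.0, 0.003, 0.0]
2 rows [0.07, 0.099, 0.91, 0.0, 0.003, 0.0]
  -> [ 0.405 -0.37   0.2  ]
```

Call:
{"op": "play_rows", "data": {"series": [[0.2,0,0.42,0,0.002,0],[0.408,0,0.829,0,0.003,0]]}}

```text
clock: 45.02
tcp_pos: [0.5361, 0.0616, 0.2253]
eef_rot: [[-0.999, -0.002, -0.046], [0.046, -0.0, -0.999], [0.002, -1.0, 0.0]]
wrist_force: [-0.7, -0.4, 0.3]
finger_gap: 0.04
```

Call:
{"op": "play_rows", "data": {"series": [[0.2,0,0.42,0,0.002,0],[0.4,0,0.833,0,0.004,0]]}}

```text
clock: 45.28
tcp_pos: [0.4919, -0.0202, 0.2257]
eef_rot: [[-0.998, -0.002, -0.06], [0.06, -0.0, -0.998], [0.002, -1.0, 0.0]]
wrist_force: [0.2, -1.1, -0.4]
finger_gap: 0.0396
```

Call:
{"op": "play_rows", "data": {"series": [[0.2,0,0.42,0,0.002,0],[0.39,0,0.839,0,0.003,0]]}}

```text
clock: 45.52
tcp_pos: [0.448, -0.1014, 0.2259]
eef_rot: [[-0.998, -0.002, -0.069], [0.069, 0.0, -0.998], [0.002, -1.0, -0.0]]
wrist_force: [0.0, 0.3, -0.4]
finger_gap: 0.04
```

Call:
{"op": "play_rows", "data": {"series": [[0.04,0.05,0.45,0,0.002,0],[0.088,0.1,0.908,0,0.003,0]]}}

```text
clock: 45.78
tcp_pos: [0.4335, -0.1913, 0.2159]
eef_rot: [[-0.997, -0.001, -0.078], [0.078, 0.0, -0.997], [0.001, -1.0, -0.0]]
wrist_force: [0.5, -0.7, -0.0]
finger_gap: 0.04
```

Call:
{"op": "play_rows", "data": {"series": [[0.04,0.05,0.45,0,0.002,0],[0.079,0.1,0.909,0,0.003,0]]}}

```text
clock: 46.02
tcp_pos: [0.4186, -0.2812, 0.2056]
eef_rot: [[-0.996, -0.002, -0.087], [0.087, 0.001, -0.996], [0.002, -1.0, -0.001]]
wrist_force: [0.4, 0.2, 0.2]
finger_gap: 0.0404
```

Call:
{"op": "play_rows", "data": {"series": [[0.04,0.05,0.45,0,0.002,0],[0.07,0.1,0.91,0,0.003,0],[0.07,0.1,0.91,0,0.003,0],[0.07,0.1,0.91,0,0.003,0]]}}

```text
clock: 46.52
tcp_pos: [0.4043, -0.3692, 0.1959]
eef_rot: [[-0.995, -0.001, -0.097], [0.097, 0.002, -0.995], [0.002, -1.0, -0.002]]
wrist_force: [0.2, -0.2, -0.6]
finger_gap: 0.0402
```

```bash
python3 - <<'E'
from h import *
c,im=look("w13",[('orange',.043),('yellow',.047)])
plan([(.4065,-.39,.1,-95.7),(.4065,-.39,.006,-95.7)])
E
```

```text
orange (330, 143, 24, 107) [ 0.4069 -0.3901] (92, 19) -4.963104248046875
yellow (334, 144, 18, 102) [ 0.4093 -0.3909] (86, 13) -5.501983642578125
from [ 0.4048 -0.3688  0.1963] psi -95.4824491694627 gap 0.04000660966524228 t 46.575 F [-0.3676 -0.3813 -0.4066]
2 rows [-0.038, 0.962, 0.211, 0.0, 0.001, 0.0]
  -> [ 0.4065 -0.39    0.1   ]
2 rows [-0.001, 0.94, 0.001, 0.0, 0.0, 0.0]
  -> [ 0.4065 -0.39    0.006 ]
```

Call:
{"op": "play_rows", "data": {"series": [[-0.03,0.4,0.2,0,0.001,0],[-0.03,0.8,0.2,0,0.001,0],[-0.03,0.96,0.2,0,0.001,0],[-0.03,0.96,0.2,0,0.001,0]]}}

```text
clock: 47.08
tcp_pos: [0.4057, -0.3884, 0.0999]
eef_rot: [[-0.995, -0.002, -0.098], [0.098, 0.002, -0.995], [0.002, -1.0, -0.002]]
wrist_force: [-0.4, 0.2, 0.1]
finger_gap: 0.0401
```

Call:
{"op": "play_rows", "data": {"series": [[0,0.3,0,0,0,0],[0,0.6,0,0,0,0],[0,0.85,0,0,0,0],[0,0.93,0,0,0,0],[0,0.93,0,0,0,0]]}}

```text
clock: 47.7
tcp_pos: [0.4063, -0.3903, 0.0086]
eef_rot: [[-0.995, 0.001, -0.099], [0.099, -0.0, -0.995], [-0.001, -1.0, 0.0]]
wrist_force: [0.4, 0.6, 1.1]
finger_gap: 0.0398
```

Call:
{"op": "play_rows", "data": {"series": [[0,0.02,0,0,0,0],[0,0.02,0,0,0,0]]}}

```text
clock: 47.95
tcp_pos: [0.4061, -0.3907, 0.0068]
eef_rot: [[-0.995, 0.001, -0.1], [0.1, -0.001, -0.995], [-0.001, -1.0, 0.001]]
wrist_force: [0.5, 0.4, 1.0]
finger_gap: 0.04
```

Call:
{"op": "play_rows", "data": {"series": [[0,0,0,0,0,0],[0,0,0,0,0,0],[0,0,0,0,0,0]], "fingers": 0}}

```text
clock: 48.32
tcp_pos: [0.4059, -0.3905, 0.0066]
eef_rot: [[-0.995, 0.0, -0.1], [0.1, -0.0, -0.995], [-0.001, -1.0, 0.0]]
wrist_force: [-1.0, 1.5, 5.9]
finger_gap: 0.0139
```

Call:
{"op": "play_rows", "data": {"series": [[0,-0.05,0,0,0,0],[0,-0.2,0,0,0,0],[0,-0.4,0,0,0,0],[0,-0.7,0,0,0,0],[0,-1.0,0,0,0,0]]}}

```text
clock: 48.95
tcp_pos: [0.4055, -0.3903, 0.1076]
eef_rot: [[-0.995, 0.0, -0.1], [0.1, 0.0, -0.995], [-0.0, -1.0, -0.0]]
wrist_force: [-0.9, -0.5, -3.9]
finger_gap: 0.0136
```

Call:
{"op": "play_rows", "data": {"series": [[0,-0.3,0,0,0,0],[0,-0.6,0,0,0,0],[0,-0.9,0,0,0,0],[0,-0.9,0,0,0,0]]}}

```text
clock: 49.45
tcp_pos: [0.4067, -0.3913, 0.1989]
eef_rot: [[-0.995, 0.004, -0.1], [0.1, -0.003, -0.995], [-0.004, -1.0, 0.003]]
wrist_force: [0.3, 0.2, -3.7]
finger_gap: 0.0139
```

```bash
python3 - <<'E'
from h import *
plan([(.49,-.1,.195,-94),(.586,.18,.195,-92.1),(.5877,.3243,.195,-92.1)])
E
```

```text
from [ 0.4067 -0.3913  0.1989] psi -95.74444181584367 gap 0.013897613486865449 t 49.45 F [ 0.3327  0.2058 -3.7326]
3 rows [-0.179, 0.011, -0.994, -0.0, -0.003, -0.0]
3 rows [-0.189, 0.011, -0.992, -0.0, -0.003, -0.001]
3 rows [-0.198, 0.009, -0.99, -0.001, -0.004, -0.0]
  -> [ 0.49  -0.1    0.195]
2 rows [-0.255, 0.0, -0.953, 0.0, -0.003, -0.0]
2 rows [-0.264, 0.001, -0.951, 0.0, -0.004, -0.0]
2 rows [-0.276, 0.0, -0.948, 0.0, -0.003, -0.0]
  -> [0.586 0.18  0.195]
2 rows [0.019, 0.0, -0.721, 0.0, -0.0, -0.0]
2 rows [0.018, 0.0, -0.721, 0.0, -0.0, -0.0]
  -> [0.5877 0.3243 0.195 ]
```

Call:
{"op": "play_rows", "data": {"series": [[-0.04,0,-0.25,0,-0.001,0],[-0.1,0,-0.6,0,-0.002,0],[-0.179,0.01,-0.994,0,-0.003,0]]}}

```text
clock: 49.82
tcp_pos: [0.4327, -0.2923, 0.194]
eef_rot: [[-0.996, -0.002, -0.092], [0.092, 0.001, -0.996], [0.002, -1.0, -0.001]]
wrist_force: [-0.0, 0.8, -2.8]
finger_gap: 0.0133
```

Call:
{"op": "play_rows", "data": {"series": [[-0.06,0,-0.33,0,-0.001,0],[-0.12,0,-0.66,0,-0.002,0],[-0.189,0.01,-0.992,0,-0.003,0]]}}

```text
clock: 50.2
tcp_pos: [0.4606, -0.1949, 0.1931]
eef_rot: [[-0.997, -0.002, -0.081], [0.081, 0.001, -0.997], [0.002, -1.0, -0.0]]
wrist_force: [-0.1, 0.0, -3.7]
finger_gap: 0.0135
```

Call:
{"op": "play_rows", "data": {"series": [[-0.06,0,-0.33,0,-0.001,0],[-0.12,0,-0.66,0,-0.002,0],[-0.198,0.01,-0.99,0,-0.004,0]]}}

```text
clock: 50.58
tcp_pos: [0.4883, -0.098, 0.1921]
eef_rot: [[-0.998, -0.002, -0.068], [0.068, 0.0, -0.998], [0.002, -1.0, -0.0]]
wrist_force: [-0.1, -0.2, -2.5]
finger_gap: 0.0135
```

Call:
{"op": "play_rows", "data": {"series": [[-0.08,0,-0.32,0,-0.001,0],[-0.17,0,-0.64,0,-0.002,0],[-0.255,0,-0.953,0,-0.003,0]]}}

```text
clock: 50.95
tcp_pos: [0.5204, -0.0048, 0.192]
eef_rot: [[-0.998, -0.002, -0.059], [0.059, -0.0, -0.998], [0.002, -1.0, 0.0]]
wrist_force: [0.5, -0.3, -3.3]
finger_gap: 0.0131
```

Call:
{"op": "play_rows", "data": {"series": [[-0.08,0,-0.32,0,-0.001,0],[-0.17,0,-0.64,0,-0.002,0],[-0.264,0,-0.951,0,-0.004,0]]}}

```text
clock: 51.32
tcp_pos: [0.5524, 0.0884, 0.1919]
eef_rot: [[-0.999, -0.002, -0.046], [0.046, -0.0, -0.999], [0.002, -1.0, 0.0]]
wrist_force: [-0.3, -0.1, -2.6]
finger_gap: 0.0135
```

Call:
{"op": "play_rows", "data": {"series": [[-0.08,0,-0.32,0,-0.001,0],[-0.17,0,-0.64,0,-0.002,0],[-0.276,0,-0.948,0,-0.003,0]]}}

```text
clock: 51.7
tcp_pos: [0.5843, 0.1817, 0.1917]
eef_rot: [[-0.999, -0.002, -0.037], [0.037, -0.001, -0.999], [0.002, -1.0, 0.001]]
wrist_force: [-0.4, -0.9, -3.3]
finger_gap: 0.0134
```

Call:
{"op": "play_rows", "data": {"series": [[0,0,-0.35,0,0,0],[0.019,0,-0.721,0,0,0]]}}

```text
clock: 51.95
tcp_pos: [0.5853, 0.2533, 0.1914]
eef_rot: [[-0.999, -0.002, -0.038], [0.038, -0.001, -0.999], [0.002, -1.0, 0.001]]
wrist_force: [0.6, 0.3, -3.0]
finger_gap: 0.0138
```

Call:
{"op": "play_rows", "data": {"series": [[0,0,-0.35,0,0,0],[0.01,0,-0.6,0,0,0],[0.018,0,-0.721,0,0,0],[0.018,0,-0.721,0,0,0],[0.018,0,-0.721,0,0,0]]}}

```text
clock: 52.58
tcp_pos: [0.5872, 0.3232, 0.193]
eef_rot: [[-0.999, 0.0, -0.039], [0.039, -0.001, -0.999], [-0.0, -1.0, 0.001]]
wrist_force: [0.2, 0.2, -3.2]
finger_gap: 0.0138
```

```bash
python3 - <<'E'
from h import *
plan([(.5868,.3244,.095,-92.1)])
E
```

```text
from [0.5872 0.3232 0.193 ] psi -92.24430039592383 gap 0.013845992268410353 t 52.575 F [ 0.2065  0.2473 -3.197 ]
2 rows [0.005, 0.98, -0.013, -0.0, -0.001, -0.0]
  -> [0.5868 0.3244 0.095 ]
```

Call:
{"op": "play_rows", "data": {"series": [[0.005,0.3,0,0,0,0],[0.005,0.6,0,0,0,0],[0.005,0.9,0,0,0,0],[0.005,0.98,0,0,0,0],[0.005,0.98,0,0,0,0]]}}

```text
clock: 53.2
tcp_pos: [0.5866, 0.3244, 0.0953]
eef_rot: [[-0.999, 0.0, -0.038], [0.038, -0.0, -0.999], [-0.0, -1.0, 0.0]]
wrist_force: [0.3, 0.3, -3.6]
finger_gap: 0.0134
```

Call:
{"op": "play_rows", "data": {"series": [[0,0.08,0,0,0,0],[0,0.17,0,0,0,0],[0,0.17,0,0,0,0]]}}

```text
clock: 53.58
tcp_pos: [0.5857, 0.3249, 0.0773]
eef_rot: [[-0.999, -0.001, -0.037], [0.037, -0.001, -0.999], [0.001, -1.0, 0.001]]
wrist_force: [-0.2, 0.1, -3.1]
finger_gap: 0.0134
```

Call:
{"op": "play_rows", "data": {"series": [[-0.01,0.03,0,0,0,0],[-0.01,0.06,0,0,0,0],[-0.01,0.06,0,0,0,0]]}}

```text
clock: 53.95
tcp_pos: [0.587, 0.3251, 0.0717]
eef_rot: [[-0.999, -0.0, -0.037], [0.037, -0.0, -0.999], [0.0, -1.0, 0.0]]
wrist_force: [-0.2, 0.8, -2.2]
finger_gap: 0.0135
```

Call:
{"op": "play_rows", "data": {"series": [[0,0.015,0,0,0,0],[0,0.015,0,0,0,0]]}}

```text
clock: 54.2
tcp_pos: [0.5871, 0.3252, 0.0705]
eef_rot: [[-0.999, -0.0, -0.037], [0.037, 0.0, -0.999], [0.0, -1.0, -0.0]]
wrist_force: [0.1, -0.5, -2.8]
finger_gap: 0.0133
```

Call:
{"op": "play_rows", "data": {"series": [[0,0.01,0,0,0,0],[0,0.01,0,0,0,0]]}}

```text
clock: 54.45
tcp_pos: [0.5873, 0.3252, 0.0697]
eef_rot: [[-0.999, 0.0, -0.037], [0.037, 0.0, -0.999], [-0.0, -1.0, -0.0]]
wrist_force: [-1.0, 0.4, -1.1]
finger_gap: 0.0138
```

Call:
{"op": "play_rows", "data": {"series": [[0,0.01,0,0,0,0],[0,0.01,0,0,0,0]]}}

```text
clock: 54.7
tcp_pos: [0.5877, 0.3252, 0.0697]
eef_rot: [[-0.999, 0.001, -0.037], [0.037, 0.0, -0.999], [-0.001, -1.0, -0.001]]
wrist_force: [-2.3, -2.4, 5.8]
finger_gap: 0.0136
```

Call:
{"op": "play_rows", "data": {"series": [[0,0,0,0,0,0],[0,0,0,0,0,0],[0,0,0,0,0,0],[0,0,0,0,0,0]], "fingers": 40}}

```text
clock: 55.2
tcp_pos: [0.5871, 0.3252, 0.0684]
eef_rot: [[-0.999, -0.0, -0.037], [0.037, 0.0, -0.999], [0.0, -1.0, -0.0]]
wrist_force: [-1.0, -0.6, -0.8]
finger_gap: 0.04
```

Call:
{"op": "play_rows", "data": {"series": [[0,-0.3,0,0,0,0],[0,-0.7,0,0,0,0],[0,-1.0,0,0,0,0]]}}

```text
clock: 55.58
tcp_pos: [0.5875, 0.3254, 0.1702]
eef_rot: [[-0.999, 0.001, -0.037], [0.037, 0.001, -0.999], [-0.001, -1.0, -0.001]]
wrist_force: [0.3, 0.3, -0.5]
finger_gap: 0.0404
```

Call:
{"op": "play_rows", "data": {"series": [[0,-0.3,0,0,0,0],[0,-0.6,0,0,0,0],[0,-0.6,0,0,0,0]]}}

```text
clock: 55.95
tcp_pos: [0.5883, 0.326, 0.2313]
eef_rot: [[-0.999, 0.004, -0.037], [0.037, 0.003, -0.999], [-0.004, -1.0, -0.003]]
wrist_force: [-0.8, 0.2, -0.8]
finger_gap: 0.0403
```

```bash
python3 - <<'E'
from h import *
c,im=look("w14",[('orange',.106)])
plan([(.48,.26,.22,-60),(.47,.237,.18,-2.1),(.4706,.237,.077,-2.1)])
g=robot.snapshot("scene"); cv2.imwrite("pics/s2.png",g[:,:,::-1])
E
```

```text
orange (510, 154, 60, 114) [0.5822 0.1526] (92, 35) -1.9351730346679688
orange (307, 153, 24, 115) [0.5887 0.3247] (92, 18) -1.8883209228515625
orange (47, 147, 152, 151) [0.5838 0.4838] (127, 64) -47.27895736694336
from [0.5875 0.3255 0.2295] psi -92.1365860539728 gap 0.04014891178661375 t 56.0 F [-0.3781  0.0053  0.1935]
2 rows [0.525, 0.046, 0.347, 0.0, -0.089, -0.0]
2 rows [0.601, 0.046, 0.189, 0.0, -0.09, -0.001]
  -> [0.48 0.26 0.22]
6 rows [0.201, 0.4, 0.149, 0.0, -0.321, 0.0]
  -> [0.47  0.237 0.18 ]
2 rows [0.0, 0.515, 0.004, 0.0, -0.0, 0.0]
2 rows [0.0, 0.515, 0.003, 0.0, -0.0, 0.0]
  -> [0.4706 0.237  0.077 ]
```

View pics/s2.png

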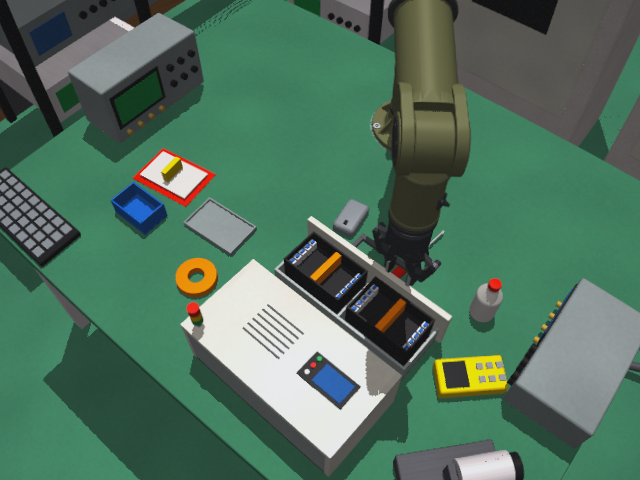

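Call:
{"op": "play_rows", "data": {"series": [[0.26,0,0.17,0,-0.045,0],[0.525,0.046,0.347,0,-0.089,0]], "fingers": 36}}

```text
clock: 56.3
tcp_pos: [0.5323, 0.2919, 0.2223]
eef_rot: [[-0.97, -0.002, 0.245], [-0.245, -0.001, -0.97], [0.002, -1.0, 0.0]]
wrist_force: [0.2, -0.3, -0.3]
finger_gap: 0.0361
```

Call:
{"op": "play_rows", "data": {"series": [[0.3,0.02,0.1,0,-0.045,0],[0.601,0.046,0.189,0,-0.09,0]]}}

```text
clock: 56.55
tcp_pos: [0.4781, 0.2586, 0.2179]
eef_rot: [[-0.863, -0.002, 0.505], [-0.505, -0.001, -0.863], [0.002, -1.0, 0.0]]
wrist_force: [0.5, -0.3, -0.2]
finger_gap: 0.0363
```

Call:
{"op": "play_rows", "data": {"series": [[0.04,0.07,0.03,0,-0.054,0],[0.07,0.13,0.05,0,-0.107,0],[0.1,0.2,0.075,0,-0.16,0],[0.13,0.27,0.1,0,-0.214,0],[0.17,0.33,0.12,0,-0.268,0],[0.201,0.4,0.149,0,-0.321,0],[0.201,0.4,0.149,0,-0.321,0],[0.201,0.4,0.149,0,-0.321,0]]}}

```text
clock: 57.55
tcp_pos: [0.4695, 0.2367, 0.179]
eef_rot: [[-0.041, -0.001, 0.999], [-0.999, 0.0, -0.041], [0.0, -1.0, -0.001]]
wrist_force: [-0.4, 0.1, 1.2]
finger_gap: 0.0359
```

```bash
python3 - <<'E'
from h import *
plan([(.4706,.237,.077,-2.1)])
E
```

```text
from [0.4695 0.2367 0.179 ] psi -2.344806211656609 gap 0.035895965629045276 t 57.55 F [-0.4146  0.0595  1.1988]
2 rows [-0.002, 0.51, 0.006, 0.0, -0.001, 0.0]
2 rows [-0.002, 0.51, 0.005, 0.0, -0.0, 0.0]
  -> [0.4706 0.237  0.077 ]
```

Call:
{"op": "play_rows", "data": {"series": [[0,0.25,0.01,0,-0.001,0],[0,0.51,0.01,0,-0.001,0]]}}

```text
clock: 57.8
tcp_pos: [0.4711, 0.2371, 0.1281]
eef_rot: [[-0.037, 0.001, 0.999], [-0.999, 0.001, -0.037], [-0.001, -1.0, 0.001]]
wrist_force: [0.2, 1.1, -0.6]
finger_gap: 0.0358
```

Call:
{"op": "play_rows", "data": {"series": [[0,0.25,0,0,0,0],[0,0.51,0,0,0,0],[0,0.51,0,0,0,0]]}}

```text
clock: 58.18
tcp_pos: [0.4697, 0.2363, 0.0761]
eef_rot: [[-0.036, -0.003, 0.999], [-0.999, -0.001, -0.036], [0.002, -1.0, -0.003]]
wrist_force: [1.3, 0.2, 0.1]
finger_gap: 0.0359
```

Call:
{"op": "play_rows", "data": {"series": [[0,0,0,0,0,0],[0,0,0,0,0,0],[0,0,0,0,0,0]], "fingers": 0}}

```text
clock: 58.55
tcp_pos: [0.4716, 0.2374, 0.0786]
eef_rot: [[-0.035, 0.002, 0.999], [-0.999, 0.001, -0.035], [-0.001, -1.0, 0.002]]
wrist_force: [-1.3, 0.2, 6.6]
finger_gap: 0.0099
```

Call:
{"op": "play_rows", "data": {"series": [[0,0,0.06,0,0,0],[0,0,0.16,0,0,0],[0,0,0.3,0,0,0],[0,0,0.44,0,0,0],[0,0,0.58,0,0,0],[0,0,0.72,0,0,0],[0,0,0.86,0,0,0],[0,0,1.0,0,0,0]]}}

```text
clock: 59.55
tcp_pos: [0.571, 0.2336, 0.0787]
eef_rot: [[-0.034, 0.001, 0.999], [-0.999, 0.001, -0.034], [-0.001, -1.0, 0.001]]
wrist_force: [-1.5, -0.8, 7.6]
finger_gap: 0.0098
```

Call:
{"op": "play_rows", "data": {"series": [[0,0,0.14,0,0,0],[0,0,0.27,0,0,0],[0,0,0.39,0,0,0],[0,0,0.49,0,0,0],[0,0,0.57,0,0,0],[0,0,0.62,0,0,0],[0,0,0.62,0,0,0]]}}

```text
clock: 60.42
tcp_pos: [0.634, 0.2312, 0.0788]
eef_rot: [[-0.035, 0.003, 0.999], [-0.999, 0.001, -0.035], [-0.001, -1.0, 0.003]]
wrist_force: [1.5, 0.4, 4.0]
finger_gap: 0.0098
```

Call:
{"op": "play_rows", "data": {"series": [[0,0,0.03,0,0,0],[0,0,0.06,0,0,0],[0,0,0.06,0,0,0]]}}

```text
clock: 60.8
tcp_pos: [0.6393, 0.231, 0.0787]
eef_rot: [[-0.035, 0.002, 0.999], [-0.999, 0.001, -0.035], [-0.001, -1.0, 0.002]]
wrist_force: [-1.1, -1.1, 6.3]
finger_gap: 0.0098
```

Call:
{"op": "play_rows", "data": {"series": [[0,0,0.03,0,0,0],[0,0,0.05,0,0,0],[0,0,0.05,0,0,0]]}}

```text
clock: 61.18
tcp_pos: [0.6404, 0.2309, 0.0787]
eef_rot: [[-0.033, -0.005, 0.999], [-0.999, -0.001, -0.033], [0.001, -1.0, -0.005]]
wrist_force: [-11.3, -3.2, 13.9]
finger_gap: 0.0097
```

Call:
{"op": "play_rows", "data": {"series": [[0,0,0.03,0,0,0],[0,0,0.03,0,0,0]]}}

```text
clock: 61.42
tcp_pos: [0.6403, 0.2309, 0.0786]
eef_rot: [[-0.032, -0.01, 0.999], [-0.999, -0.003, -0.032], [0.003, -1.0, -0.01]]
wrist_force: [-21.6, -3.9, 19.3]
finger_gap: 0.0097
```

Call:
{"op": "play_rows", "data": {"series": [[0,0,-0.07,0,0,0],[0,0,-0.07,0,0,0],[0,0,-0.07,0,0,0],[0,0,-0.07,0,0,0]], "fingers": 36}}

```text
clock: 61.92
tcp_pos: [0.64, 0.2307, 0.0771]
eef_rot: [[-0.035, 0.0, 0.999], [-0.999, 0.0, -0.035], [-0.0, -1.0, 0.0]]
wrist_force: [-0.5, -1.4, -0.0]
finger_gap: 0.0362
```

Call:
{"op": "play_rows", "data": {"series": [[0,-0.4,0,0,0,0],[0,-0.8,0,0,0,0],[0,-1.0,0,0,0,0],[0,-1.0,0,0,0,0]]}}

```text
clock: 62.42
tcp_pos: [0.6405, 0.2315, 0.1789]
eef_rot: [[-0.034, 0.003, 0.999], [-0.999, 0.001, -0.034], [-0.001, -1.0, 0.003]]
wrist_force: [-0.5, -1.1, -0.5]
finger_gap: 0.0357
```

```bash
python3 - <<'E'
from h import *
plan([(.6,.08,.24,-45),(.6,-.17,.24,-86.6)])
E
```

```text
from [0.6405 0.2315 0.1789] psi -1.9709380649707842 gap 0.03571163467976743 t 62.425 F [-0.5287 -1.0585 -0.4527]
3 rows [0.763, -0.307, -0.176, -0.0, 0.12, -0.0]
3 rows [0.775, -0.307, 0.118, -0.001, 0.119, -0.001]
  -> [0.6  0.08 0.24]
3 rows [0.884, -0.001, 0.884, 0.0, 0.116, 0.0]
3 rows [0.511, -0.001, 1.0, 0.0, 0.115, 0.0]
  -> [ 0.5942 -0.1572  0.24  ]
```

Call:
{"op": "play_rows", "data": {"series": [[0.25,-0.1,-0.06,0,0.04,0],[0.5,-0.2,-0.12,0,0.08,0],[0.763,-0.307,-0.176,0,0.12,0]]}}

```text
clock: 62.8
tcp_pos: [0.6186, 0.1541, 0.2064]
eef_rot: [[-0.403, -0.002, 0.915], [-0.915, -0.001, -0.403], [0.002, -1.0, -0.002]]
wrist_force: [0.3, -0.1, 0.6]
finger_gap: 0.036
```

Call:
{"op": "play_rows", "data": {"series": [[0.25,-0.1,0.04,0,0.04,0],[0.5,-0.2,0.08,0,0.08,0],[0.775,-0.307,0.118,0,0.119,0]]}}

```text
clock: 63.18
tcp_pos: [0.5985, 0.0784, 0.2373]
eef_rot: [[-0.71, -0.002, 0.704], [-0.704, -0.0, -0.71], [0.002, -1.0, -0.001]]
wrist_force: [1.1, -0.5, 0.7]
finger_gap: 0.0358
```

Call:
{"op": "play_rows", "data": {"series": [[0.3,0,0.3,0,0.04,0],[0.6,0,0.6,0,0.08,0],[0.884,0,0.884,0,0.116,0]]}}

```text
clock: 63.55
tcp_pos: [0.5986, -0.0474, 0.2371]
eef_rot: [[-0.914, -0.002, 0.405], [-0.405, -0.0, -0.914], [0.002, -1.0, -0.001]]
wrist_force: [0.3, 0.2, -0.1]
finger_gap: 0.0359
```

Call:
{"op": "play_rows", "data": {"series": [[0.17,0,0.33,0,0.04,0],[0.34,0,0.66,0,0.08,0],[0.511,0,1.0,0,0.115,0],[0.511,0,1.0,0,0.115,0],[0.511,0,1.0,0,0.115,0]]}}

```text
clock: 64.18
tcp_pos: [0.5932, -0.1571, 0.2374]
eef_rot: [[-0.998, -0.002, 0.061], [-0.061, 0.001, -0.998], [0.002, -1.0, -0.001]]
wrist_force: [-0.2, 0.6, -0.4]
finger_gap: 0.036
```

```bash
python3 - <<'E'
from h import *
c,im=look("w15",[('yellow',.047),('red',.002)])
# base: outline of the low-saturation region near its place
hsv=cv2.cvtColor(im,cv2.COLOR_RGB2HSV); m=((hsv[:,:,1]<60)&(hsv[:,:,2]>60)).astype(np.uint8)*255
for b in cv2.findContours(m,cv2.RETR_EXTERNAL,cv2.CHAIN_APPROX_NONE)[0]:
    if cv2.contourArea(b)>3000: print('grey',cv2.boundingRect(b),*rect(c,b,.014))
plan([(.55,-.38,.24,-82.5)])
E
```

```text
yellow (548, 203, 23, 62) [ 0.5672 -0.3959] (64, 16) 7.589699745178223
red (447, 156, 185, 125) [ 0.5677 -0.3968] (190, 130) -82.45645141601562
grey (81, 309, 69, 81) [0.3805 0.0684] (110, 69) 9.034335136413574
grey (463, 173, 158, 98) [ 0.5682 -0.3947] (159, 99) -82.75392150878906
grey (255, 118, 168, 103) [ 0.6097 -0.1767] (162, 102) -87.05685114860535
grey (0, 0, 133, 93) [0.7113 0.0867] (134, 79) -88.88164210319519
from [ 0.5934 -0.1564  0.2378] psi -86.44267308626816 gap 0.03604875852049401 t 64.225 F [-0.4102  1.0367 -0.4625]
2 rows [0.191, -0.008, 0.735, 0.0, -0.007, 0.0]
2 rows [0.207, -0.008, 0.73, 0.0, -0.007, 0.0]
2 rows [0.222, -0.008, 0.726, 0.0, -0.008, 0.0]
  -> [ 0.55 -0.38  0.24]
```

View pics/w15.png

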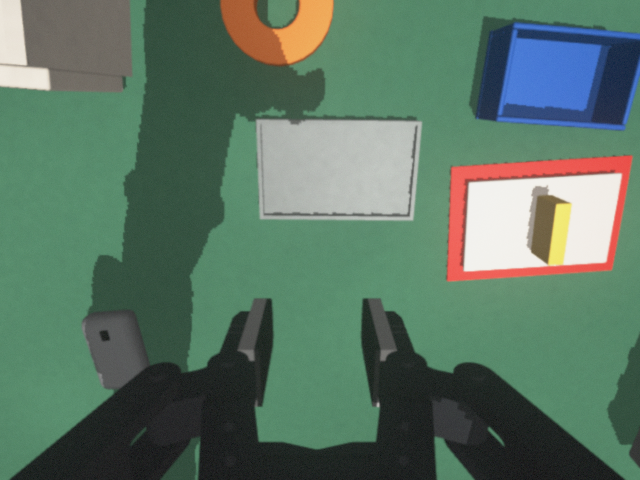

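Call:
{"op": "play_rows", "data": {"series": [[0.1,0,0.36,0,-0.003,0],[0.191,0,0.735,0,-0.007,0]]}}

```text
clock: 64.47
tcp_pos: [0.5793, -0.2308, 0.2385]
eef_rot: [[-0.996, 0.0, 0.087], [-0.087, 0.001, -0.996], [-0.0, -1.0, -0.001]]
wrist_force: [0.2, -0.4, 0.2]
finger_gap: 0.0361
```

Call:
{"op": "play_rows", "data": {"series": [[0.1,0,0.36,0,-0.003,0],[0.207,0,0.73,0,-0.007,0]]}}

```text
clock: 64.72
tcp_pos: [0.5646, -0.306, 0.2384]
eef_rot: [[-0.994, 0.0, 0.107], [-0.107, 0.001, -0.994], [-0.0, -1.0, -0.001]]
wrist_force: [-0.5, 0.3, 0.2]
finger_gap: 0.036
```

Call:
{"op": "play_rows", "data": {"series": [[0.1,0,0.36,0,-0.003,0],[0.222,0,0.726,0,-0.008,0],[0.222,0,0.726,0,-0.008,0],[0.222,0,0.726,0,-0.008,0]]}}

```text
clock: 65.22
tcp_pos: [0.5505, -0.3794, 0.2383]
eef_rot: [[-0.991, 0.0, 0.131], [-0.131, 0.002, -0.991], [-0.0, -1.0, -0.002]]
wrist_force: [-0.5, 0.7, -0.3]
finger_gap: 0.0358
```

```bash
python3 - <<'E'
from h import *
c,im=look("w16",[('yellow',.047)])
plan([(.5675,-.397,.1,-82.4),(.5675,-.397,.008,-82.4)])
E
```

```text
yellow (330, 143, 17, 68) [ 0.5683 -0.3968] (63, 15) 8.086971282958984
from [ 0.5507 -0.379   0.2385] psi -82.43873947272506 gap 0.035826637278405134 t 65.275 F [-0.7773 -0.7634 -0.9349]
2 rows [-0.071, 0.692, 0.101, 0.0, -0.0, -0.0]
2 rows [-0.071, 0.693, 0.101, 0.0, -0.0, -0.0]
  -> [ 0.5675 -0.397   0.1   ]
2 rows [0.0, 0.92, 0.001, 0.0, -0.0, -0.0]
  -> [ 0.5675 -0.397   0.008 ]
```

Call:
{"op": "play_rows", "data": {"series": [[-0.07,0.35,0.1,0,0,0],[-0.07,0.69,0.1,0,0,0]]}}

```text
clock: 65.53
tcp_pos: [0.5595, -0.3887, 0.1692]
eef_rot: [[-0.991, 0.002, 0.131], [-0.131, -0.0, -0.991], [-0.002, -1.0, 0.0]]
wrist_force: [0.4, -0.8, -1.1]
finger_gap: 0.0358
```

Call:
{"op": "play_rows", "data": {"series": [[-0.075,0.35,0.1,0,0,0],[-0.075,0.69,0.1,0,0,0],[-0.075,0.69,0.1,0,0,0]]}}

```text
clock: 65.9
tcp_pos: [0.5659, -0.3962, 0.098]
eef_rot: [[-0.991, -0.004, 0.131], [-0.131, 0.004, -0.991], [0.004, -1.0, -0.004]]
wrist_force: [-0.1, 1.1, 0.1]
finger_gap: 0.0358
```

Call:
{"op": "play_rows", "data": {"series": [[0,0.3,0,0,0,0],[0,0.6,0,0,0,0],[0,0.85,0,0,0,0],[0,0.92,0,0,0,0],[0,0.92,0,0,0,0]]}}

```text
clock: 66.53
tcp_pos: [0.5676, -0.399, 0.01]
eef_rot: [[-0.992, 0.001, 0.13], [-0.13, -0.001, -0.992], [-0.001, -1.0, 0.001]]
wrist_force: [0.5, -0.0, 0.3]
finger_gap: 0.0357
```

Call:
{"op": "play_rows", "data": {"series": [[0,0.02,0,0,0,0],[0,0.02,0,0,0,0]]}}

```text
clock: 66.78
tcp_pos: [0.5672, -0.3994, 0.0077]
eef_rot: [[-0.992, 0.001, 0.129], [-0.129, -0.001, -0.992], [-0.001, -1.0, 0.001]]
wrist_force: [0.9, -1.1, -0.3]
finger_gap: 0.0362
```

Call:
{"op": "play_rows", "data": {"series": [[0,0.005,-0.022,0,0,0],[0,0.005,-0.022,0,0,0]]}}

```text
clock: 67.03
tcp_pos: [0.5665, -0.3966, 0.0064]
eef_rot: [[-0.992, 0.0, 0.129], [-0.129, 0.0, -0.992], [-0.0, -1.0, -0.0]]
wrist_force: [0.5, 0.3, 0.7]
finger_gap: 0.0363
```

Call:
{"op": "play_rows", "data": {"series": [[0,0,0,0,0,0],[0,0,0,0,0,0],[0,0,0,0,0,0]], "fingers": 0}}

```text
clock: 67.4
tcp_pos: [0.5665, -0.3971, 0.0065]
eef_rot: [[-0.992, 0.0, 0.129], [-0.129, -0.0, -0.992], [-0.0, -1.0, 0.0]]
wrist_force: [-0.6, 0.3, 3.4]
finger_gap: 0.0142
```

Call:
{"op": "play_rows", "data": {"series": [[0,-0.05,0,0,0,0],[0,-0.2,0,0,0,0],[0,-0.4,0,0,0,0],[0,-0.7,0,0,0,0],[0,-1.0,0,0,0,0],[0,-1.0,0,0,0,0]]}}

```text
clock: 68.15
tcp_pos: [0.5681, -0.398, 0.1098]
eef_rot: [[-0.992, 0.005, 0.129], [-0.129, -0.003, -0.992], [-0.005, -1.0, 0.004]]
wrist_force: [-0.4, -1.2, -2.0]
finger_gap: 0.0138
```

```bash
python3 - <<'E'
from h import *
plan([(.609,-.1767,.11,-87)])
E
```

```text
from [ 0.5681 -0.398   0.1098] psi -82.604000865704 gap 0.013762102862998884 t 68.15 F [-0.3578 -1.2487 -1.9646]
2 rows [-0.23, -0.002, -0.714, -0.0, 0.008, -0.0]
2 rows [-0.212, -0.002, -0.719, -0.001, 0.008, -0.001]
2 rows [-0.194, -0.001, -0.725, -0.0, 0.008, -0.0]
  -> [ 0.609  -0.1767  0.11  ]
```

Call:
{"op": "play_rows", "data": {"series": [[-0.06,0,-0.2,0,0.002,0],[-0.14,0,-0.44,0,0.005,0],[-0.23,0,-0.714,0,0.008,0]]}}

```text
clock: 68.53
tcp_pos: [0.5794, -0.3203, 0.1046]
eef_rot: [[-0.995, -0.002, 0.104], [-0.104, 0.002, -0.995], [0.002, -1.0, -0.002]]
wrist_force: [0.2, 0.6, -2.5]
finger_gap: 0.014
```

Call:
{"op": "play_rows", "data": {"series": [[-0.1,0,-0.36,0,0.004,0],[-0.212,0,-0.719,0,0.008,0]]}}

```text
clock: 68.78
tcp_pos: [0.5929, -0.246, 0.1047]
eef_rot: [[-0.997, -0.002, 0.079], [-0.079, 0.002, -0.997], [0.002, -1.0, -0.002]]
wrist_force: [0.1, -0.4, -2.1]
finger_gap: 0.014
```

Call:
{"op": "play_rows", "data": {"series": [[-0.1,0,-0.36,0,0.004,0],[-0.17,0,-0.61,0,0.007,0],[-0.194,0,-0.725,0,0.008,0],[-0.194,0,-0.725,0,0.008,0],[-0.194,0,-0.725,0,0.008,0]]}}

```text
clock: 69.4
tcp_pos: [0.6066, -0.1772, 0.1059]
eef_rot: [[-0.999, -0.001, 0.052], [-0.052, -0.001, -0.999], [0.001, -1.0, 0.001]]
wrist_force: [-0.0, -0.2, -2.3]
finger_gap: 0.0136
```

```bash
python3 - <<'E'
from h import *
plan([(.609,-.1767,.035,-87)])
E
```

```text
from [ 0.6066 -0.1772  0.1059] psi -87.00528273229895 gap 0.013621979929254163 t 69.4 F [-0.0175 -0.2089 -2.2967]
2 rows [-0.024, 0.709, -0.004, -0.0, -0.0, 0.0]
  -> [ 0.609  -0.1767  0.035 ]
```

Call:
{"op": "play_rows", "data": {"series": [[-0.02,0.3,0,0,0,0],[-0.02,0.6,0,0,0,0],[-0.02,0.72,0,0,0,0],[-0.02,0.72,0,0,0,0],[-0.02,0.72,0,0,0,0]]}}

```text
clock: 70.03
tcp_pos: [0.61, -0.1761, 0.0353]
eef_rot: [[-0.999, 0.002, 0.053], [-0.053, -0.0, -0.999], [-0.002, -1.0, 0.001]]
wrist_force: [0.2, 0.5, -1.8]
finger_gap: 0.014
```

```bash
python3 - <<'E'
from h import *
plan([(.6088,-.1767,.022,-87)])
E
```

```text
from [ 0.61   -0.1761  0.0353] psi -86.94796441801711 gap 0.013951512060383085 t 70.025 F [ 0.2207  0.4909 -1.8342]
1 rows [0.013, 0.133, 0.005, -0.0, 0.0, -0.001]
  -> [ 0.6088 -0.1767  0.022 ]
```

Call:
{"op": "play_rows", "data": {"series": [[0.01,0.07,0.005,0,0,0],[0.01,0.13,0.005,0,0,0],[0.01,0.13,0.005,0,0,0]]}}

```text
clock: 70.4
tcp_pos: [0.6078, -0.176, 0.0206]
eef_rot: [[-0.999, -0.001, 0.054], [-0.054, 0.0, -0.999], [0.001, -1.0, -0.0]]
wrist_force: [-0.5, 0.4, -1.9]
finger_gap: 0.0143
```

Call:
{"op": "play_rows", "data": {"series": [[0,0.03,0,0,0,0],[0,0.06,0,0,0,0],[0,0.06,0,0,0,0]]}}

```text
clock: 70.78
tcp_pos: [0.6081, -0.176, 0.0149]
eef_rot: [[-0.999, -0.0, 0.054], [-0.054, 0.0, -0.999], [0.0, -1.0, -0.0]]
wrist_force: [-0.7, 0.8, -1.2]
finger_gap: 0.014
```

Call:
{"op": "play_rows", "data": {"series": [[0,0.015,0,0,0,0],[0,0.015,0,0,0,0]]}}

```text
clock: 71.03
tcp_pos: [0.6083, -0.1761, 0.0136]
eef_rot: [[-0.999, -0.0, 0.054], [-0.054, 0.0, -0.999], [0.0, -1.0, -0.0]]
wrist_force: [0.7, 0.9, -1.9]
finger_gap: 0.0135
```

Call:
{"op": "play_rows", "data": {"series": [[0,0.01,0,0,0,0],[0,0.015,0,0,0,0],[0,0.015,0,0,0,0]]}}

```text
clock: 71.4
tcp_pos: [0.6084, -0.1761, 0.0134]
eef_rot: [[-0.999, 0.001, 0.054], [-0.054, -0.0, -0.999], [-0.001, -1.0, 0.0]]
wrist_force: [-3.1, 0.8, 7.3]
finger_gap: 0.0137
```

Call:
{"op": "play_rows", "data": {"series": [[0,0,0,0,0,0],[0,0,0,0,0,0],[0,0,0,0,0,0],[0,0,0,0,0,0]], "fingers": 40}}

```text
clock: 71.9
tcp_pos: [0.6083, -0.1761, 0.0121]
eef_rot: [[-0.999, -0.0, 0.054], [-0.054, 0.0, -0.999], [0.0, -1.0, -0.0]]
wrist_force: [-0.1, -0.5, 0.5]
finger_gap: 0.0399
```

Call:
{"op": "play_rows", "data": {"series": [[0,-0.3,0,0,0,0],[0,-0.7,0,0,0,0],[0,-1.0,0,0,0,0]]}}

```text
clock: 72.28
tcp_pos: [0.6086, -0.1762, 0.1137]
eef_rot: [[-0.999, 0.001, 0.054], [-0.054, -0.0, -0.999], [-0.001, -1.0, 0.0]]
wrist_force: [0.4, -0.3, -0.5]
finger_gap: 0.04
```

Call:
{"op": "play_rows", "data": {"series": [[0.2,-0.4,0,0,0,0],[0.3,-0.9,0,0,0,0],[0.3,-0.9,0,0,0,0],[0.3,-0.9,0,0,0,0]]}}

```text
clock: 72.78
tcp_pos: [0.5781, -0.1777, 0.2018]
eef_rot: [[-0.999, -0.0, 0.054], [-0.054, 0.0, -0.999], [0.0, -1.0, -0.0]]
wrist_force: [-0.2, 0.5, -0.1]
finger_gap: 0.0402
```

```bash
python3 - <<'E'
from h import *
c,im=look("w17",[('yellow',.054)])
hsv=cv2.cvtColor(im,cv2.COLOR_RGB2HSV); m=((hsv[:,:,1]<60)&(hsv[:,:,2]>60)).astype(np.uint8)*255
for b in cv2.findContours(m,cv2.RETR_EXTERNAL,cv2.CHAIN_APPROX_NONE)[0]:
    if cv2.contourArea(b)>3000: print('light',cv2.boundingRect(b),*rect(c,b,.018))
s=robot.state(); print(s['tcp_pos'],s['clock'])
g=robot.snapshot("scene"); a=cv2.resize(im[60:260,200:460],(520,400)); b=cv2.resize(g[150:450,120:500],(253,200))
cv2.imwrite("pics/fin.png",np.vstack([a,cv2.copyMakeBorder(b,0,0,0,520-253,cv2.BORDER_CONSTANT)])[:,:,::-1])
E
```

```text
yellow (308, 127, 18, 79) [ 0.6098 -0.1757] (63, 14) 3.4254589080810547
light (42, 318, 76, 83) [0.3819 0.0682] (106, 66) 8.703873634338379
light (223, 94, 188, 123) [ 0.6123 -0.1759] (162, 108) -86.91735100746155
light (0, 0, 90, 75) [0.7025 0.0578] (79, 58) 87.86510467529297
[ 0.5778 -0.1775  0.2011] 72.825
```

View pics/fin.png

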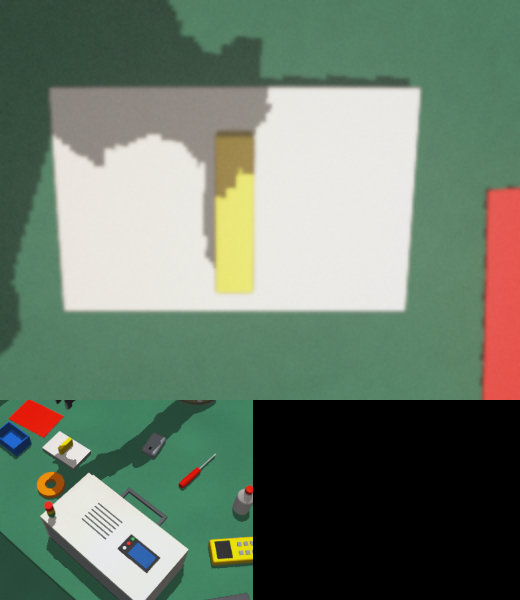

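```bash
python3 -c "
from bench import robot; print(robot.sign_off())"
```

```text
the job is handed in; nothing more can be done
None
```

The job is done and handed in at about 73 s of the 210 s allowed, and every check I made on the result passed; `sign_off` gives no verdict.

**What I did**
- I pulled the drawer to its end stop and parked the cover flat on the red mat.
- Carriers 1 and 3 are nested in the right bay, and carriers 2 and 4 in the left bay. Both loose carriers were there.
- I pushed the drawer shut and put the cover back on the grey base.

**Last checks**
- **Carriers:** just before shutting the drawer, all were within about 2–3 mm of their bay centres. Both upper ones touched down at the nested height.
- **Drawer:** it stopped hard after about 169 mm of travel from fully open, and the last picture shows it shut.
- **Cover:** it measured about 1 mm and 0.5° off the base. It touched down at the seated height, about 9 mm above the base's origin.
- **Surroundings:** nothing else on the table looked moved, and the gripper was clear of everything.

**What disagreed**
- **First grab at the handle:** it closed on nothing. The fingertips sit roughly 10–20 mm higher than the reported tool point, so I grasped that much deeper from then on.
- **Finger opening:** on gripped parts it reads about 2 mm below the true size.
- **Final outline of the cover:** its plain outline measurement read a few millimetres too deep, and its centre came out about 2.5 mm from the fin reading. I put that down to seeing its side face and went by the fin.

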